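Hang the shoe-brush holder and load the shoe-care corner

TASK

Set up the shoe-care corner: first hang the grey brush holder on the plywood board by passing its keyhole over the screw head and drawing it straight down until the screw sits at the top of the slot, and let go of it. Only then move every brush from the drying block into the holder's cups, handle end down on the cup floor and leaning out over the holder's front rim, away from the board; and, at any time, seat every black sponge case flat in a pocket of the wooden tray, one to a pocket. Leave the bottle, jar, boot brush, shoe trees and round tin where they are.

Things in the scene. Friction and masses are not known exactly. Their poses are not given: they have to be found in the camera images.
- board: Fixed upright plywood board 220 mm wide, 16 mm thick, 213.5 mm tall, with an orange crate (110 mm deep, 200 mm wide and tall) fixed behind it. Origin: middle of the front face at its lower edge, on the work surface. Own x points from the front face back into the board (the front looks along -x), y along the face, z up.
- screw (a point): Centre of the steel screw head on the board's front face, 199.5 mm up and 11 mm out of the face; axes as the board's. Shank 7 mm thick and 9 mm long from the face, then the head 16 mm across and 4 mm thick.
- holder: Loose grey brush holder, 350 g, upright. Origin: middle of the lower edge of its back face; z up, front looks along -x. Back plate x -5 to 0, 166 mm wide to z 132, then 80 wide to z 185, with a keyhole; three deep cups in front reach to x -61. Wooden grip on top, x -26 to 0, y -10 to 10, z 184 to 221 mm, above the board's top edge when hung: take it from above by its y sides.
- keyhole (a point): Centre of the keyhole's entry hole, in the middle of the plate's thickness (holder x -2.5, z 145 mm). Entry hole 26 mm wide, z 132 to 158 mm; above it an 11 mm wide slot up to z 173 mm. Hung fully home, the screw's axis is at holder z 169.5 mm: the holder comes down 24.5 mm after the head has passed the entry hole, its underside then 30 mm above the surface.
- cup (a point): Centre of the floor of the middle cup (holder x -31, y 0, z 5 mm); axes as the holder's. The other two cups lie 54 mm to either side in y. Each is 52 (x) x 50 (y) mm inside and 115 mm deep (rim at holder z 120 mm); walls 4 mm. The front rim has a notch 24 mm wide in the middle of each cup, its bottom at z 118 mm, the teeth beside it up to z 126 mm.
- block: Fixed wooden drying block 220 x 60 x 50 mm with three holes about 15 mm across, 40 mm deep, at x -70, 0 and 70 mm. Origin: centre of its underside, x along its length.
- pocket1 (a point): Centre of the floor of pocket 1 of the fixed dark wooden tray (250 x 66 x 18 mm, three pockets in a row along its x at -80, 0, 80 mm; this one at -80), 6 mm above the surface; axes as the tray's. Pocket 70 (x) x 46 (y) mm, 12 mm deep.
- pocket2 (a point): Centre of the floor of pocket 2 of the fixed dark wooden tray (250 x 66 x 18 mm, three pockets in a row along its x at -80, 0, 80 mm; this one at 0), 6 mm above the surface; axes as the tray's. Pocket 70 (x) x 46 (y) mm, 12 mm deep.
- pocket3 (a point): Centre of the floor of pocket 3 of the fixed dark wooden tray (250 x 66 x 18 mm, three pockets in a row along its x at -80, 0, 80 mm; this one at 80), 6 mm above the surface; axes as the tray's. Pocket 70 (x) x 46 (y) mm, 12 mm deep.
- brush1: Dauber brush, 215 mm long, about 40 g, standing loosely upright in the drying block, bristles up (may be absent, may lean a few degrees). Origin: foot of the handle; z runs from foot to bristles. Handle 11 mm thick to z 160 mm, collar 16 mm thick from z 160 to 195 mm (grip here), bristles 14 mm thick to z 215 mm; centre of mass about z 108 mm.
- brush2: Dauber brush, 215 mm long, about 40 g, standing loosely upright in the drying block, bristles up (may be absent, may lean a few degrees). Origin: foot of the handle; z runs from foot to bristles. Handle 11 mm thick to z 160 mm, collar 16 mm thick from z 160 to 195 mm (grip here), bristles 14 mm thick to z 215 mm; centre of mass about z 108 mm.
- brush3: Dauber brush, 215 mm long, about 40 g, standing loosely upright in the drying block, bristles up (may be absent, may lean a few degrees). Origin: foot of the handle; z runs from foot to bristles. Handle 11 mm thick to z 160 mm, collar 16 mm thick from z 160 to 195 mm (grip here), bristles 14 mm thick to z 215 mm; centre of mass about z 108 mm.
- collar1 (a point): Middle of the collar of brush 1, 178 mm from its foot; axes as the brush's.
- collar2 (a point): Middle of the collar of brush 2, 178 mm from its foot; axes as the brush's.
- collar3 (a point): Middle of the collar of brush 3, 178 mm from its foot; axes as the brush's.
- case1: Black plastic sponge case 64 (x) x 40 (y) x 36 (z) mm, about 90 g, lying flat (may be absent, may get knocked aside). Origin: centre of its underside. In a pocket it stands 24 mm above the tray.
- case2: Black plastic sponge case 64 (x) x 40 (y) x 36 (z) mm, about 90 g, lying flat (may be absent, may get knocked aside). Origin: centre of its underside. In a pocket it stands 24 mm above the tray.
- case3: Black plastic sponge case 64 (x) x 40 (y) x 36 (z) mm, about 90 g, lying flat (may be absent, may get knocked aside). Origin: centre of its underside. In a pocket it stands 24 mm above the tray.
- bottle: Bystander: aluminium bottle, 68 mm across, 200 mm tall. Origin: centre of its underside.
- jar: Bystander: glass jar with a hinged glass lid, 90 mm across, 107 mm tall. Origin: centre of its underside.
- bootbrush: Bystander: wooden boot brush 170 x 55 x 50 mm, bristles down, long along its x. Origin: centre of its underside.
- shoetree1: Bystander: white plastic shoe tree about 225 mm long along its x, 62 mm wide, 45 mm high. Origin: underside, middle.
- shoetree2: Bystander: the other white shoe tree, same size.
- tin: Bystander: round flat polish tin, 62 mm across, 20.5 mm high, among the task's things. Origin: centre of its underside.
There are look-alikes about, which are no part of the job. What is shaped like the case1 but turquoise is not meant. Leave any red look-alike of the case3 alone.

How it is judged:
By the outcome, as a careful person would: the job done as asked, in the order asked, and still so for the second after the job is handed in, with the robot touching nothing.
Of brush1, brush2, brush3 only 2 to 3 are there at a start; the rules pass over those that are not, and their reading is None.
Of case1, case2, case3 only 2 to 3 are there at a start; the rules pass over those that are not, and their reading is None.
At some moment in a run one of case1, case2, case3 may be knocked a few centimetres aside while the robot is not near it.
It also fails if it takes over 210 s, if anything falls off the work surface, if the arm or the gripper's body presses on something with over 40 N, if the wrist force passes 120 N, or if a joint passes its speed limit or range.

ROBOT

A 6-joint arm with a two-finger parallel gripper is mounted at the origin on the work surface. World frame = base frame: x ahead of the robot, y to its left, z up, the work surface at z = 0. Lengths are in mm, angles in rad, forces in N, time in s.
With the tool pointing down it reaches from about 250 to 775 mm from the base axis. Payload 4 kg.
Tool frame: the origin (TCP) lies between the finger pads; the fingertips stand 22 mm ahead of it and the grasp point (between the pads) lies 3 mm ahead of it; z points along the fingers, y is the line along which they close (so a half turn about z gives the same grasp; the last joint's range is limited). The gripper opens to 94 mm and grips with 3 to 60 N. Pads are 16 mm wide; open, the fingers measure 119 mm over their backs; the gripper's body (75 mm by 177 mm) begins 78 mm behind the grasp point.
Start: joints at [1.05, 0.087, 1.371, -0, 1.684, -0.103], TCP at [223.173, 502.704, 227.506] pointing down, gripper open.
Joint ranges: [-3.1, 3.1], [-0.76, 2.03], [0.27, 2.55], [-1.08, 4.22], [0.17, 2.65], [-2.57, 2.57]. Speed limits (rad/s): [2.79, 2.79, 3.14, 3.14, 3.14, 3.14].

INTERFACE

Orientations are given as a unit quaternion [x, y, z, w].
In Python, from bench import robot, imaging gives the robot as it stands. The module is installed in compiled form; this text tells all that it offers.
- The arm moves only by the tool apply_moves, never from a script. Its argument "series" is one flat list of numbers, 7 for each row, row after row: the shift along the tool's x, y, z normalised to -1 to 1, where 1 is 0.05 m, then the turn, a rotation vector about the tool's x, y, z normalised to -1 to 1, where 1 is 0.1 rad, then the gripper command: -1 is shut, 1 is fully open, values between are in proportion. A call has 1 to 8 rows; each row shifts and turns the commanded pose from where the row before left it, along the tool's axes as they then stand; what a row does not reach is not made up. A row lasts 1/8 s, in which the tool goes at most 62.5 mm and 10.7 degrees, less where a joint would pass 70% of its speed; a pose out of reach is approached as far as the arm can. A call with a number of a shift or a turn outside -1 to 1 is refused whole. A call with a gripper value outside its range is refused whole. The fingers move at their own pace and stop on an object; "grip_force" is the grip in N (left out, the last holds). Time passes only in rows, so rows that do not move let the fingers close. It gives the time, the measured TCP pose, the force, the opening and the grip force at its end, in the units of the state.
- robot.get_obs(): the state, without advancing time (a new reading comes with each control period).
- imaging.get_image(name): name is "scene" or "side" or "wrist"; returns (picture, depth): 384x512x3 uint8, blue, green, red; 384x512 float32, mm along the optical axis (not along the pixel's ray), 0 where there is no reading.
- imaging.get_calibration(name): a dict with "fovy" (degrees; the focal length in pixels is half the picture's height over the tangent of half this angle, whatever the lens; pixels are square), "cx", "cy" (the principal point, pixels), "R" (3x3) and "t" (3): a world point X has camera coordinates R X + t. Camera axes: x right, y down, z forward; pixel columns grow to the right and rows downward; lengths in mm; the calibration is good to about 2 mm. A picture is of the moment at which its call begins: read the wrist's pose just before it. get_calibration takes no time and is no camera call; for the wrist camera it gives the pose at the moment of the call.
- robot.hand_in(): hands the job in; it is judged then, once.
The state is a dict: "time_s": time; "qpos": joint angles; "dq": joint speeds; "tau": joint torques, N m; "position": TCP position; "eef_rot": TCP orientation; "contact_force": force on the tool from outside, world axes, zero at the start; "ft_torque": the same for the moment, N m; "opening": finger opening in mm; "grasp_force": force on a finger pad.
Only numpy, scipy, OpenCV 4.12 (cv2) and the standard library are available. Lean on these libraries where they do the work, as an engineer would, in place of code of your own. Each camera call takes 0.05 s, during which the arm holds its last target. There are 200 camera calls.

## Working session

There is one attempt and no reset: what is moved stays moved. The work goes in short steps, Python scripts to look and compute and a tool call to move; the robot and the scene stay as the last step left them, time stands still between calls to the robot, and variables do not carry over. Pictures are saved under pics/ and viewed, at most 14 in all, crops included, and the job is handed in when it is done.

Besides the shell and the picture viewer there is one more tool, called as name(argument=value, ...) on one line, values as JSON. apply_moves: Moves the arm, as the interface text tells. Scaled input: -1 to 1 covers 0.05 m each way for a shift and 0.1 rad each way for a turn. Its arguments: {"type":"object","properties":{"series":{"type":"array","items":{"type":"number"}},"grip_force":{"type":"number"}},"required":["series"]}

```bash
mkdir -p pics; cat > h.py <<'E'
import numpy as np, cv2
from bench import robot, imaging
from scipy.spatial.transform import Rotation as Ro
def grab(n):
    c=imaging.get_calibration(n); im,d=imaging.get_image(n); return im,d,c
def f_(c): return 192/np.tan(np.radians(c['fovy'])/2)
def cloud(d,c):
    f=f_(c); v,u=np.mgrid[:d.shape[0],:d.shape[1]]
    p=np.stack([(u-c['cx'])*d/f,(v-c['cy'])*d/f,d],-1)
    P=(p-np.array(c['t']))@np.array(c['R']); P[d<=0]=np.nan; return P
def ray(u,v,z,c):
    R=np.array(c['R']);C=-R.T@np.array(c['t']);f=f_(c)
    r=R.T@np.array([(u-c['cx'])/f,(v-c['cy'])/f,1]); return C+r*(z-C[2])/r[2]
def px(X,c):
    p=np.array(c['R'])@np.array(X)+np.array(c['t']);f=f_(c); return p[0]/p[2]*f+c['cx'],p[1]/p[2]*f+c['cy']
E
python3 - <<'E'
from h import *
for n in ['scene','side']:
    im,d,c=grab(n); cv2.imwrite(f'pics/{n}0.png',cv2.resize(im,(800,600))); np.savez(f'{n}0.npz',im=im,d=d)
    print(n,c, (d>0).mean())
o=robot.get_obs();print(o)
E
```

```text
scene {'fovy': 51.349620491418264, 'cx': 251.32730350889528, 'cy': 191.18852798151866, 'R': array([[-0.0562512 ,  0.99841458,  0.00203036],
       [ 0.66637962,  0.03905836, -0.74458891],
       [-0.74348773, -0.04053103, -0.66752021]]), 't': array([ -13.91013435, -289.30400527, 1575.01172335])} 0.9961293538411459
side {'fovy': 42.006444090878446, 'cx': 251.01669398839468, 'cy': 194.25226404842334, 'R': array([[-0.99596892, -0.08928555,  0.00860264],
       [-0.05782412,  0.56576983, -0.8225332 ],
       [ 0.06857322, -0.81971494, -0.56865202]]), 't': array([ 575.4700823 ,   90.66445885, 1573.79125735])} 0.9961090087890625
{'time_s': 0.1, 'qpos': array([ 1.04992505e+00,  8.78790132e-02,  1.37207397e+00,  6.49010116e-06,
        1.68357852e+00, -1.03110760e-01]), 'dq': array([ 0.00093846, -0.00069052, -0.00414005, -0.00020623,  0.00174015,
        0.00080617]), 'tau': array([ 2.53743347e-03, -3.41254413e+01, -3.03299940e+01,  7.20587187e-02,
        3.04746337e-02, -1.02506822e-04]), 'position': array([222.93270231, 502.31651403, 226.43709164]), 'eef_rot': array([ 2.07364174e-01,  9.78263339e-01, -9.21634012e-04, -3.00637656e-04]), 'contact_force': array([ 0.06932729, -0.13174373, -0.66418467]), 'ft_torque': array([-0.04059145, -0.01342642, -0.06827224]), 'grasp_force': 0.0, 'opening': 93.9341921290677}
```

View pics/scene0.png

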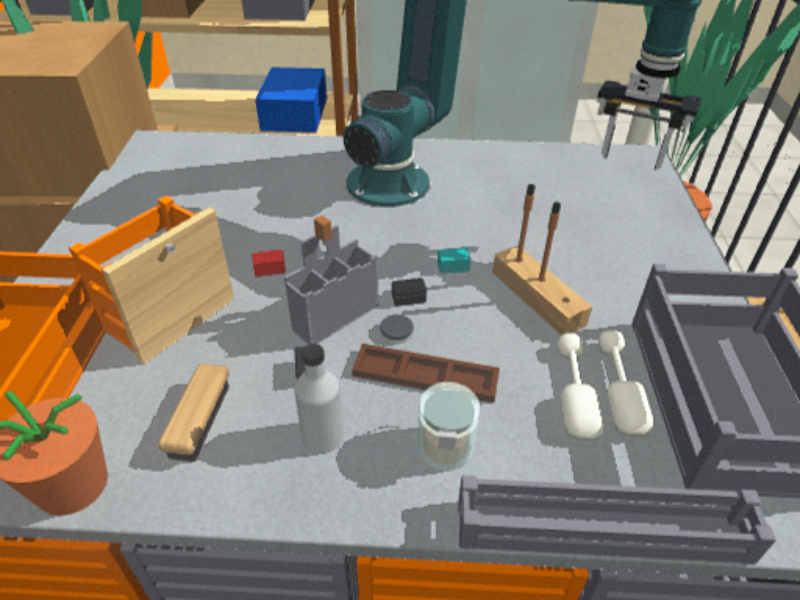

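View pics/side0.png

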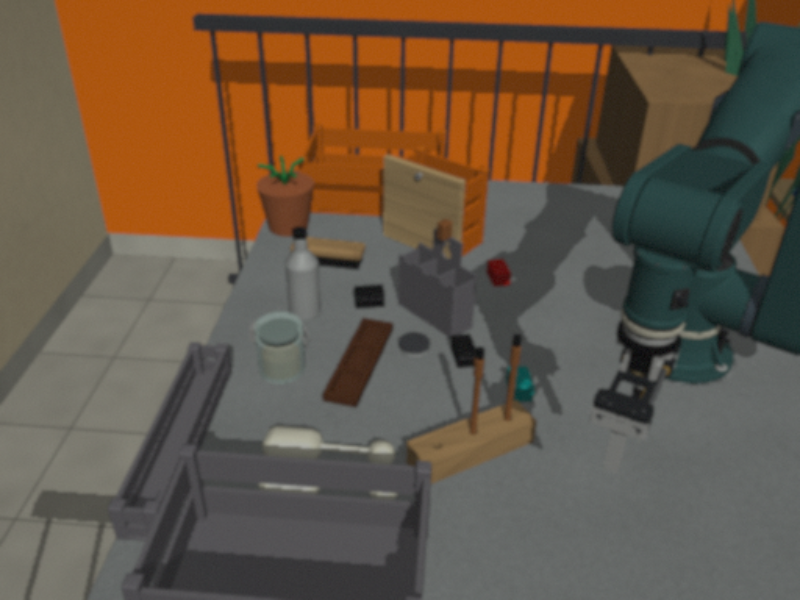

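The scene shows 2 brushes in the block (800-px view, tops at 530,190 and 555,208). There are 2 black cases, at (409,291) and behind the bottle at (303,362). The holder is at (333,285), the screw at (168,247), and the tray at (425,372). The side view agrees: cases at (369,296) and (463,350), screw at (419,177).

```bash
cat > m.py <<'E'
from h import *
def fitrect(P,lo,hi):
    q=P[(P[:,2]>lo)&(P[:,2]<hi)][:,:2].astype(np.float32); return cv2.minAreaRect(q),len(q)
S={}
for n in ['scene','side']:
    z=np.load(n+'0.npz'); im,d=z['im'],z['d']; c=imaging.get_calibration(n); S[n]=(im,d,c,cloud(d,c),cv2.cvtColor(im,cv2.COLOR_BGR2HSV))
if __name__=='__main__':
    for n,(im,d,c,P,H) in S.items():
        print('==',n)
        bx=lambda a,b,e,g:(slice(int(b*.64),int(g*.64)),slice(int(a*.64),int(e*.64)))
        boxes={'scene':dict(caseA=(385,270,435,310),tray=(345,340,505,400),block=(485,240,600,340),holder=(280,210,385,345),board=(100,205,240,360),tin=(375,310,420,342),caseB=(285,335,312,385)),
               'side':dict(caseA=(440,325,485,370),caseB=(345,275,395,315),tray=(315,310,400,410),block=(400,395,540,485),holder=(395,215,478,340),board=(380,150,470,260))}[n]
        for k,b in boxes.items():
            s=bx(*b); p=P[s].reshape(-1,3); h=H[s].reshape(-1,3); ok=np.isfinite(p[:,0]); p=p[ok];h=h[ok]
            print(k,'z pct',np.percentile(p[:,2],[2,50,98]).round(1))
            if k.startswith('case'): m=(p[:,2]>28)&(p[:,2]<42)&(h[:,2]<70)
            elif k=='tray': m=(p[:,2]>13)&(p[:,2]<24)&(h[:,1]>90)
            elif k=='block': m=(p[:,2]>44)&(p[:,2]<56)
            elif k=='holder': m=(p[:,2]>110)&(p[:,2]<130)
            elif k=='tin': m=(p[:,2]>15)&(p[:,2]<26)
            elif k=='board': m=(p[:,2]>20)&(p[:,2]<190)&(h[:,0]>12)&(h[:,0]<25)&(h[:,1]<150)
            q=p[m]
            if k=='board':
                for _ in range(4):
                    cc=q.mean(0);nn=np.linalg.svd(q-cc,full_matrices=False)[2][2];q=q[abs((q-cc)@nn)<4]
                print('plane',cc,nn,len(q))
            r=cv2.minAreaRect(q[:,:2].astype(np.float32)) if len(q)>3 else None
            print(k,len(q),np.round(q.mean(0),1),r)
E
python3 m.py
```

```text
== scene
caseA z pct [-2.4  1.9 38.5]
caseA 192 [435.6  68.7  35.7] ((433.3581237792969, 68.3624496459961), (44.023162841796875, 61.35345458984375), 17.58785057067871)
tray z pct [ -2.6   4.7 107.7]
tray 589 [627.8 100.3  18. ] ((630.1505737304688, 105.33525848388672), (248.3336181640625, 70.50785827636719), 80.29407501220703)
block z pct [-2.7  1.8 81. ]
block 962 [424.  330.5  49.9] ((413.8013916015625, 328.0421142578125), (224.13082885742188, 64.76407623291016), 32.9807014465332)
holder z pct [ -2.6  22.8 195.6]
holder 635 [497.3 -73.1 118.9] ((494.13800048828125, -69.59738159179688), (65.56168365478516, 169.25506591796875), 46.79253387451172)
board z pct [ -2.3  82.9 213.5]
plane [ 550.06022937 -342.6169378   108.7347065 ] [-5.48501360e-01 -8.36149285e-01 -7.94183723e-04] 3423
board 3423 [ 550.1 -342.6  108.7] ((543.5982666015625, -338.479736328125), (7.476553440093994, 221.65408325195312), 56.71657943725586)
tin z pct [-2.8 10.6 23.1]
tin 262 [532.   50.9  20.3] ((529.7515869140625, 50.442543029785156), (59.57793426513672, 60.69243621826172), 55.78499221801758)
caseB z pct [ -2.
[... 529 characters left out ...]
8  15.8] ((631.231201171875, 111.14766693115234), (250.6575469970703, 65.01325225830078), 79.61224365234375)
block z pct [ -6.2   4.3 137.4]
block 1270 [417.  332.4  47.5] ((412.8998107910156, 328.5997009277344), (221.89198303222656, 66.34519958496094), 32.95598602294922)
holder z pct [ -5.8  60.9 195.2]
holder 487 [485.7 -93.3 118.1] ((498.79180908203125, -147.71554565429688), (151.54824829101562, 327.7522277832031), 3.728891134262085)
board z pct [-244.3  125.4  211.4]
plane [ 552.47462079 -344.47714869  108.39002986] [-0.68253405 -0.73073846 -0.01298352] 252
board 252 [ 552.5 -344.5  108.4] ((552.1852416992188, -343.8541259765625), (8.93144416809082, 78.8092041015625), 43.993167877197266)
```

```bash
cat >> h.py <<'E'
def tool():
    o=robot.get_obs(); return np.array(o['position']),Ro.from_quat(o['eef_rot']),o
def down(yaw): # tool pointing down, tool y axis at world yaw angle
    y=np.array([np.cos(yaw),np.sin(yaw),0]);z=np.array([0,0,-1.]);return Ro.from_matrix(np.c_[np.cross(y,z),y,z])
def plan(T,Rt):
    p,R,o=tool(); rv=(R.inv()*Rt).as_rotvec()
    print('turn units',(rv/.1).round(2),'| then shift units in new tool axes',(Rt.inv().apply(np.array(T)-p)/50).round(2),'| now',p.round(1),'F',o['contact_force'].round(1),'t',o['time_s'].__round__(2))
E
python3 - <<'E'
from m import *
p,R,o=tool(); c=imaging.get_calibration('wrist')
Rc=np.array(c['R']);C=-Rc.T@np.array(c['t'])
print('tool axes\n',R.as_matrix().round(3)); print('cam in tool',R.inv().apply(C-p),'\n',(Rc@R.as_matrix()).round(3),c['fovy'])
out=[]
for n,b in dict(scene=(150,230,190,265),side=(405,165,432,190)).items():
    im,d,c,P,H=S[n]; s=(slice(int(b[1]*.64),int(b[3]*.64)),slice(int(b[0]*.64),int(b[2]*.64)))
    m=((H[s][...,1]<70)).astype(np.uint8); k,l,st,ce=cv2.connectedComponentsWithStats(m)
    for i in range(1,k):
        if st[i,4]>6:
            u=ce[i]+[s[1].start,s[0].start]; print(n,u,st[i],'z199.5',ray(*u,199.5,c).round(1),'depth',np.nanmedian(P[s][l==i],0).round(1))
# grip wood & plate top
im,d,c,P,H=S['scene']
s=(slice(int(205*.64),int(345*.64)),slice(int(280*.64),int(390*.64)));p=P[s].reshape(-1,3);h=H[s].reshape(-1,3)
m=(p[:,2]>190)&(h[:,1]>100); q=p[m];print('grip',len(q),q.mean(0),cv2.minAreaRect(q[:,:2].astype(np.float32)), np.percentile(q[:,2],98))
q=p[m&(p[:,2]>216)];print('griptop',len(q),q.mean(0),cv2.minAreaRect(q[:,:2].astype(np.float32)))
m=(p[:,2]>10)&(p[:,2]<105)&(h[:,1]<90)
for a in (0,1):pass
q=p[m];print(len(q))
# dominant vertical faces: ransac on normals
rng=np.random.default_rng(0)
for t in range(2):
    best=None
    for _ in range(400):
        a,b=q[rng.integers(len(q),size=2),:2]
        nn=np.array([-(b-a)[1],(b-a)[0]]);L=np.linalg.norm(nn)
        if L<20: continue
        nn/=L; inl=abs((q[:,:2]-a)@nn)<1.5
        if best is None or inl.sum()>best.sum(): best=inl
    r=q[best]; cc=r[:,:2].mean(0); v=np.linalg.svd(r[:,:2]-cc,full_matrices=False)[2][1]
    print('face',best.sum(),cc,v,np.degrees(np.arctan2(v[1],v[0]))); q=q[~best]
E
```

```text
tool axes
 [[-0.914  0.406 -0.001]
 [ 0.406  0.914 -0.002]
 [ 0.    -0.002 -1.   ]]
cam in tool [  85.63480069   -0.90006838 -156.82935443] 
 [[-0.     1.     0.   ]
 [-0.958  0.    -0.288]
 [-0.288 -0.     0.958]] 65.3628523014495
scene [100.71428571 149.78571429] [ 0  0 10  7 28] z199.5 [ 510.9 -364.4  199.5] depth [ 243.8 -506.3    1. ]
scene [108.5        158.30555556] [ 9  9  8  6 36] z199.5 [ 546.9 -331.3  199.5] depth [ 549.  -328.9  202.1]
side [267.54166667 112.20833333] [ 6  5  6  6 24] z199.5 [ 550.2 -325.8  199.5] depth [ 550.9 -331.5  197.6]
grip 125 [488.34715811 -80.58324116 209.91155311] ((484.7102355957031, -81.58636474609375), (26.235042572021484, 18.759872436523438), 43.865562438964844) 222.95645926708457
griptop 47 [484.98794237 -81.45022271 220.61420467] ((484.4157409667969, -82.117431640625), (25.717683792114258, 18.051639556884766), 41.19944763183594)
1779
face 856 [517.26999417 -50.05334668] [-0.69420229 -0.71977995] -133.96368406729414
face 260 [ 552.93913305 -126.52507961] [ 0.71826863 -0.69576589] -44.088280257668366
```

apply_moves(series=[0, 0, -0.3, 0, 0, 0.8, 0, 0, 0, -0.3, 0, 0, 0.8, 0, 0, 0, -0.3, 0, 0, 0.8, 0, 0, 0, -0.3, 0, 0, 0.8, 0, 0, 0, -0.3, 0, 0, 0.8, 0, 0, 0, -0.3, 0, 0, 0.8, 0, 0, 0, -0.3, 0, 0, 0.8, 0, 0, 0, -0.1, 0, 0, 0.8, 0], grip_force=50)

```text
time_s: 1.1
position: [223.2, 502.8, 338.2]
eef_rot: [0.506, 0.863, 0.0, -0.0]
contact_force: [0.6, -0.6, -0.4]
opening: 47.0
grasp_force: 0.0
```

apply_moves(series=[0, 0, 0, 0, 0, 0.8, 0, 0, 0, 0, 0, 0, 0.8, 0, 0, 0, 0, 0, 0, 0.8, 0, 0, 0, 0, 0, 0, 0.8, 0, 0, 0, 0, 0, 0, 0.8, 0, 0, 0, 0, 0, 0, 0.8, 0, 0, 0, 0, 0, 0, 0.8, 0, 0, 0, 0, 0, 0, 0.8, 0])

```text
time_s: 2.1
position: [223.1, 502.6, 336.8]
eef_rot: [0.751, 0.66, -0.001, 0.0]
contact_force: [0.5, -0.4, -0.1]
opening: 46.8
grasp_force: 0.0
```

apply_moves(series=[0, 0, 0, 0, 0, 0.8, 0, 0, 0, 0, 0, 0, 0.8, 0, 0, 0, 0, 0, 0, 0.8, 0, 0, 0, 0, 0, 0, 0.8, 0, 0, 0, 0, 0, 0, 0.8, 0, 0, 0, 0, 0, 0, 0.8, 0, 0, 0, 0, 0, 0, 0.8, 0, 0, 0, 0, 0, 0, 0.8, 0])

```text
time_s: 3.1
position: [223.1, 502.6, 336.8]
eef_rot: [0.921, 0.39, -0.001, 0.0]
contact_force: [-0.2, 0.1, 0.9]
opening: 46.9
grasp_force: 0.0
```

```bash
python3 -c "
from h import *
plan([484.8,-81.8,320],down(np.radians(-43.9)))"
```

```text
turn units [ 0.    0.01 -0.03] | then shift units in new tool axes [-4.79 11.88  0.34] | now [223.1 502.6 336.8] F [-0.2  0.1  0.9] t 3.1
```

apply_moves(series=[-0.3, 0.75, 0, 0, 0, 0, 0, -0.3, 0.75, 0, 0, 0, 0, 0, -0.3, 0.75, 0, 0, 0, 0, 0, -0.3, 0.75, 0, 0, 0, 0, 0, -0.3, 0.75, 0, 0, 0, 0, 0, -0.3, 0.75, 0, 0, 0, 0, 0, -0.3, 0.75, 0, 0, 0, 0, 0, -0.3, 0.75, 0, 0, 0, 0, 0])

```text
time_s: 4.1
position: [356.1, 206.8, 337.0]
eef_rot: [0.92, 0.391, -0.0, -0.0]
contact_force: [0.8, -0.6, 0.3]
opening: 46.8
grasp_force: 0.0
```

apply_moves(series=[-0.3, 0.75, 0, 0, 0, 0, 0, -0.3, 0.75, 0, 0, 0, 0, 0, -0.3, 0.75, 0, 0, 0, 0, 0, -0.3, 0.75, 0, 0, 0, 0, 0, -0.3, 0.75, 0, 0, 0, 0, 0, -0.3, 0.75, 0, 0, 0, 0, 0, -0.3, 0.7, 0, 0, 0, 0, 0, 0, 0, 0, 0, 0, 0, 0])

```text
time_s: 5.1
position: [470.5, -49.8, 336.0]
eef_rot: [0.921, 0.389, -0.001, -0.001]
contact_force: [0.4, -0.8, 0.5]
opening: 46.9
grasp_force: 0.0
```

```bash
python3 - <<'E'
from h import *
im,d,c=grab('wrist'); P=cloud(d,c); H=cv2.cvtColor(im,cv2.COLOR_BGR2HSV); np.savez('w1.npz',im=im,d=d); cv2.imwrite('pics/w1.png',im)
m=(P[...,2]>205)&(P[...,2]<232)&(H[...,1]>80)
k,l,st,ce=cv2.connectedComponentsWithStats(m.astype(np.uint8))
for i in range(1,k):
    if st[i,4]>60:
        q=P[l==i]; q=q[q[:,2]>215]
        if len(q)>5: print(st[i],q.mean(0).round(1),cv2.minAreaRect(q[:,:2].astype(np.float32)))
plan([484.8,-81.8,208],down(np.radians(-43.9)))
E
```

```text
[275 192  22  29 572] [482.  -81.3 220.2] ((481.8646545410156, -82.09498596191406), (24.6237850189209, 19.343868255615234), 46.67179489135742)
turn units [-0.02  0.01 -0.03] | then shift units in new tool axes [-0.28  0.67  2.57] | now [470.1 -48.5 336.5] F [-0.5 -0.6  0.9] t 5.15
```

View pics/w1.png

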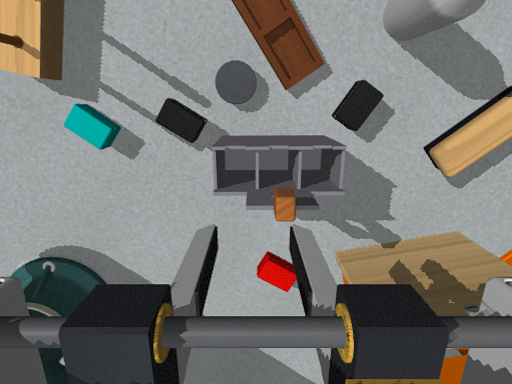

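The wrist view shows the holder's grip at (285,205) and black cases at (181,120) and (358,105). The red and turquoise look-alikes are at (277,271) and (92,126).

```bash
python3 -c "
from h import *
plan([483.3,-82,209],down(np.radians(-43.6)))"
```

```text
turn units [-0.02  0.01 -0.08] | then shift units in new tool axes [-0.3   0.65  2.55] | now [470.1 -48.5 336.5] F [-0.5 -0.6  0.9] t 5.15
```

apply_moves(series=[-0.15, 0.32, 0, 0, 0, -0.08, 0, -0.15, 0.33, 0, 0, 0, 0, 0, 0, 0, 0.6, 0, 0, 0, 0, 0, 0, 0.6, 0, 0, 0, 0, 0, 0, 0.6, 0, 0, 0, 0, 0, 0, 0.5, 0, 0, 0, 0, 0, 0, 0.25, 0, 0, 0, 0, 0, 0, 0, 0, 0, 0, 0])

```text
time_s: 6.15
position: [483.0, -80.9, 209.4]
eef_rot: [0.919, 0.395, -0.001, -0.001]
contact_force: [-0.8, -0.1, -0.2]
opening: 46.8
grasp_force: 0.0
```

```bash
python3 -c "
from h import *
plan([483.3,-82,209],down(np.radians(-43.6)))"
```

```text
turn units [-0.01  0.01  0.02] | then shift units in new tool axes [-0.01  0.02  0.01] | now [483.  -80.9 209.4] F [-0.8 -0.1 -0.2] t 6.15
```

Grip, then lift.

apply_moves(series=[0, 0, 0, 0, 0, 0, -1, 0, 0, 0, 0, 0, 0, -1, 0, 0, 0, 0, 0, 0, -1, 0, 0, 0, 0, 0, 0, -1, 0, 0, 0, 0, 0, 0, -1, 0, 0, 0, 0, 0, 0, -1, 0, 0, 0, 0, 0, 0, -1, 0, 0, 0, 0, 0, 0, -1], grip_force=55)

```text
time_s: 7.15
position: [483.7, -81.3, 210.7]
eef_rot: [0.919, 0.395, 0.001, 0.0]
contact_force: [0.5, 1.2, 4.8]
opening: 19.9
grasp_force: 55.0
```

apply_moves(series=[0, 0, -0.2, 0, 0, 0, -1, 0, 0, -0.4, 0, 0, 0, -1, 0, 0, -0.4, 0, 0, 0, -1, 0, 0, -0.4, 0, 0, 0, -1, 0, 0, -0.4, 0, 0, 0, -1, 0, 0, -0.2, 0, 0, 0, -1, 0, 0, 0, 0, 0, 0, -1, 0, 0, 0, 0, 0, 0, -1])

```text
time_s: 8.15
position: [483.0, -81.1, 308.6]
eef_rot: [0.919, 0.395, -0.001, -0.001]
contact_force: [0.4, -0.2, -3.1]
opening: 19.5
grasp_force: 55.0
```

```bash
python3 - <<'E'
from h import *
p,R,o=tool(); print(p,o['opening'],o['contact_force'],o['ft_torque'])
im,d,c=grab('side'); cv2.imwrite('pics/s2.png',cv2.resize(im[60:252,200:456],(768,576))); im,d,c=grab('wrist'); P=cloud(d,c)
np.savez('w2.npz',im=im,d=d)
T=R.inv().apply(P.reshape(-1,3)-p).reshape(P.shape)
# holder rim points in tool frame
m=(T[...,0]>0)&(T[...,0]<65)&(abs(T[...,1])<95)&(T[...,2]>60)&(T[...,2]<110)
q=T[m]; q=q[np.isfinite(q[:,0])]; print(len(q)); 
A=np.c_[q[:,:2],np.ones(len(q))]
h=np.histogram(q[:,2],bins=np.arange(60,112,2)); print(h)
cv2.imwrite('pics/w2.png',im)
E
```

```text
[482.95367676 -81.13210934 308.59760945] 19.487212351049294 [ 0.41164925 -0.22848089 -3.10845787] [-0.07327638  0.16305757 -0.01471899]
3229
(array([  0,   0,   0,   0,   0,   0,   0,   0,   0,   0,   0,  18, 497,
       110, 106, 795, 565, 229, 100, 194, 135,  91, 183, 137,  69]), array([ 60,  62,  64,  66,  68,  70,  72,  74,  76,  78,  80,  82,  84,
        86,  88,  90,  92,  94,  96,  98, 100, 102, 104, 106, 108, 110]))
```

View pics/w2.png

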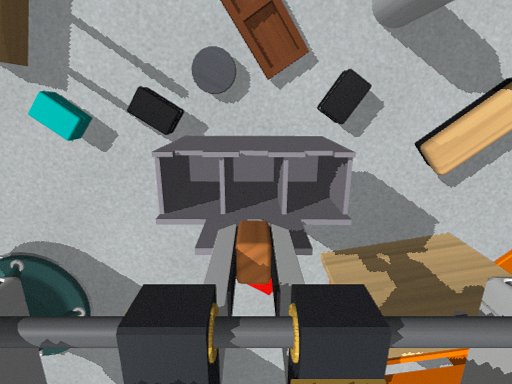

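The holder is held level. Its front rim is at row 152, u 155–352, and the grip at (254,250). Next I'll measure its offset in the hand.

```bash
python3 - <<'E'
from h import *
p,R,o=tool(); z=np.load('w2.npz'); c=imaging.get_calibration('wrist'); P=cloud(z['d'],c); T=R.inv().apply(P.reshape(-1,3)-p).reshape(P.shape)
q=T[np.isfinite(T[...,0])&(T[...,0]>30)&(T[...,0]<65)&(abs(T[...,1])<95)&(T[...,2]>82)&(T[...,2]<86.5)]
f=np.polyfit(q[:,1],q[:,0],1); print('teeth',len(q),q.mean(0),q.min(0),q.max(0),'slope',f, np.percentile(q[:,0],[2,50,98]))
for lo,hi in((-85,-60),(-25,25),(60,85)):
    s=q[(q[:,1]>lo)&(q[:,1]<hi)];print(s.mean(0))
q=T[np.isfinite(T[...,0])&(T[...,0]>-25)&(T[...,0]<0)&(abs(T[...,1])<50)&(abs(T[...,1])>13)&(T[...,2]>18)&(T[...,2]<35)]
print('plate top',len(q),np.percentile(q,[2,50,98],axis=0))
E
```

```text
teeth 573 [43.17181244 -1.25141735 85.15066211] [ 41.29934002 -83.18760144  83.20433117] [45.54977082 82.41530829 86.4499645 ] slope [-5.03901907e-04  4.31711818e+01] [41.38202599 43.1619972  44.97201804]
[ 43.243952   -74.55247948  85.15332694]
[43.16537941  0.20381808 85.06553074]
[43.16111306 73.79371117 85.18323211]
plate top 438 [[-15.58853128 -40.11635286  24.91608289]
 [-11.31684333 -28.24123384  26.86505221]
 [-10.28518066  39.08620802  34.57625091]]
```

```bash
cat > board.py <<'E'
from h import *
yb=np.radians(-123.27); bx=np.array([np.cos(yb),np.sin(yb),0]); by=np.array([-bx[1],bx[0],0])
SC=np.array([549.3,-329.3,199.5])
def tcp(g,dz=0,s=0): # g gap of plate to face, dz above entry height
    return SC+bx*(11-g-16)+by*(0.4+s)+np.array([0,0,211.1-145+dz])
RB=down(yb+np.pi/2)
E
python3 - <<'E'
from board import *
print(tcp(90,25)); plan(tcp(90,25),RB)
E
```

```text
[ 601.75002382 -250.09043617  290.6       ]
turn units [-0.02  0.01 -1.78] | then shift units in new tool axes [-1.52  3.84  0.36] | now [482.9 -81.1 308.7] F [ 0.9  0.3 -2.5] t 8.25
```

apply_moves(series=[0, 0, 0, 0, 0, -0.9, -1, 0, 0, 0, 0, 0, -0.88, -1, -0.25, 0.64, 0.06, 0, 0, 0, -1, -0.25, 0.64, 0.06, 0, 0, 0, -1, -0.25, 0.64, 0.06, 0, 0, 0, -1, -0.25, 0.64, 0.06, 0, 0, 0, -1, -0.25, 0.64, 0.06, 0, 0, 0, -1, -0.25, 0.64, 0.06, 0, 0, 0, -1])

```text
time_s: 9.25
position: [603.1, -250.2, 290.7]
eef_rot: [0.88, 0.475, -0.0, -0.001]
contact_force: [-0.3, -0.3, -2.6]
opening: 19.2
grasp_force: 55.0
```

apply_moves(series=[0, 0, 0, 0, 0, 0, -1, 0, 0, 0, 0, 0, 0, -1])

```text
time_s: 9.5
position: [602.4, -248.8, 291.1]
eef_rot: [0.88, 0.475, -0.0, -0.001]
contact_force: [0.2, 0.2, -3.8]
opening: 19.8
grasp_force: 55.0
```

```bash
python3 - <<'E'
from board import *
plan(tcp(90,25),RB)
p,R,o=tool()
im,d,c=grab('wrist'); np.savez('w3.npz',im=im,d=d); cv2.imwrite('pics/w3.png',im); P=cloud(d,c); 
H=cv2.cvtColor(im,cv2.COLOR_BGR2HSV)
m=(P[...,2]>207)&(P[...,2]<220); q=P[m]
B=np.c_[(q-SC)@bx,(q-SC)@by,q[:,2]]
B=B[(B[:,0]>0)&(B[:,0]<32)&(abs(B[:,1])<130)]
print('wrist board top',len(B)); 
if len(B): print(np.percentile(B,[1,50,99],axis=0).round(1))
im,d,c=grab('scene'); np.savez('s3.npz',im=im,d=d); cv2.imwrite('pics/s3.png',cv2.resize(im[90:282,40:296],(768,576)))
P=cloud(d,c); T=R.inv().apply(P.reshape(-1,3)-p)
q=T[(T[:,0]>30)&(T[:,0]<55)&(abs(T[:,1])<95)&(T[:,2]>78)&(T[:,2]<89)]
print('scene teeth',len(q),q.mean(0),np.percentile(q,[1,50,99],axis=0).round(1), np.polyfit(q[:,1],q[:,0],1))
q=T[(T[:,0]>42)&(T[:,0]<55)&(abs(T[:,1])<95)&(T[:,2]>95)&(T[:,2]<190)]
print('scene front face',np.median(q,0), np.polyfit(q[:,1],q[:,0],1),np.percentile(q,[.5,99.5],axis=0))
for X in (SC,): print(px(X,c))
E
```

```text
turn units [-0.02 -0.   -0.  ] | then shift units in new tool axes [-0.03  0.    0.01] | now [ 602.4 -248.8  291.1] F [ 0.2  0.2 -3.8] t 9.5
wrist board top 174
[[ 1.600e+00 -2.010e+01  2.070e+02]
 [ 1.150e+01 -2.000e-01  2.097e+02]
 [ 1.260e+01  1.890e+01  2.126e+02]]
scene teeth 98 [44.99747461  1.79827015 85.70855233] [[ 31.7 -83.5  82.5]
 [ 45.5  12.9  85.4]
 [ 48.1  81.8  88.9]] [6.72284606e-03 4.49853851e+01]
scene front face [ 46.29153531   5.79307351 140.46624082] [-2.94191662e-03  4.62839126e+01] [[ 43.04455567 -83.55748619  95.37250621]
 [ 49.18478261  82.13009375 189.63292027]]
(np.float64(108.94233120389615), np.float64(158.88361415636234))
```

View pics/w3.png

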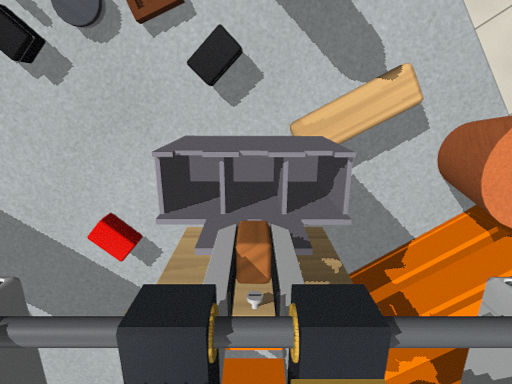

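The screw shows between the fingers at (254,298), directly behind the grip.

```bash
python3 - <<'E'
from board import *
z=np.load('w3.npz'); im,d=z['im'],z['d']; c=imaging.get_calibration('wrist'); H=cv2.cvtColor(im,cv2.COLOR_BGR2HSV); P=cloud(d,c)
s=(slice(284,316),slice(238,272)); m=(H[s][...,1]<60).astype(np.uint8); k,l,st,ce=cv2.connectedComponentsWithStats(m)
for i in range(1,k):
    if st[i,4]>8:
        q=P[s][l==i]; B=np.c_[(q-SC)@bx,(q-SC)@by,q[:,2]]; u=ce[i]+[238,284]
        print(st[i],u,np.percentile(B,[5,50,95],axis=0).round(1).tolist()); X=ray(*u,203,c)-SC; print('lat at z203',X@by,X@bx)
s=(slice(230,330),slice(225,285)); q=P[s].reshape(-1,3); h=H[s].reshape(-1,3)
k=(q[:,2]<211)&(q[:,2]>60)&(h[:,1]>60)&(h[:,0]>10); B=np.c_[(q-SC)@bx,(q-SC)@by,q[:,2]][k]; B=B[(B[:,0]>0)&(B[:,0]<20)]; print('face',len(B),np.percentile(B,[5,25,50,75,95],axis=0).round(1))
print(px(SC,c))
E
```

```text
[  9   7  17  18 223] [254.40358744 298.39461883] [[nan, nan, nan], [nan, nan, nan], [nan, nan, nan]]
lat at z203 0.24270326700783756 0.37166217174389443
face 988 [[ 10.5 -19.4 163. ]
 [ 10.9 -13.  172.6]
 [ 11.2  -2.3 189.4]
 [ 11.5  11.7 202.1]
 [ 11.9  18.3 209.3]]
(np.float64(254.1448022228218), np.float64(295.81075311222304))
```

```bash
sed -i 's/^SC=.*/SC=np.array([549.4,-329.6,199.5])/' board.py; python3 -c "
from board import *
plan(tcp(90,0),RB)
plan(tcp(20,0),RB)
plan(tcp(2,0),RB)"
```

```text
turn units [ 0. -0.  0.] | then shift units in new tool axes [-0.04  0.01  0.54] | now [ 602.4 -248.4  292.4] F [-1.   0.7 -3.3] t 9.6
turn units [ 0. -0.  0.] | then shift units in new tool axes [-1.44  0.01  0.54] | now [ 602.4 -248.4  292.4] F [-1.   0.7 -3.3] t 9.6
turn units [ 0. -0.  0.] | then shift units in new tool axes [-1.8   0.01  0.54] | now [ 602.4 -248.4  292.4] F [-1.   0.7 -3.3] t 9.6
```

apply_moves(series=[0, 0, 0.27, 0, 0, 0, -1, 0, 0, 0.26, 0, 0, 0, -1, -0.5, 0, 0, 0, 0, 0, -1, -0.5, 0, 0, 0, 0, 0, -1, -0.3, 0, 0, 0, 0, 0, -1, -0.12, 0, 0, 0, 0, 0, -1, 0, 0, 0, 0, 0, 0, -1, 0, 0, 0, 0, 0, 0, -1])

```text
time_s: 10.6
position: [564.1, -308.0, 265.4]
eef_rot: [0.88, 0.475, 0.0, -0.0]
contact_force: [-0.0, -0.2, -2.9]
opening: 19.5
grasp_force: 55.0
```

```bash
python3 -c "
from board import *
import time
for i in range(4):
    plan(tcp(2,0),RB)
    im,d,c=grab('wrist')
"
```

```text
turn units [ 0.   -0.01  0.01] | then shift units in new tool axes [-0.38 -0.   -0.  ] | now [ 564.1 -308.   265.4] F [-0.  -0.2 -2.9] t 10.6
turn units [ 0.   -0.    0.01] | then shift units in new tool axes [-0.38 -0.   -0.  ] | now [ 564.2 -308.   265.5] F [-0.1 -0.3 -3.4] t 10.65
turn units [ 0.   -0.    0.01] | then shift units in new tool axes [-0.38 -0.   -0.  ] | now [ 564.1 -308.   265.5] F [-0.3  0.2 -3.5] t 10.7
turn units [ 0.   -0.    0.01] | then shift units in new tool axes [-0.38 -0.   -0.  ] | now [ 564.1 -308.1  265.5] F [ 0.  -0.6 -2.9] t 10.75
```

Exactly at standoff (gap 21). Push in, slowly.

apply_moves(series=[-0.1, 0, 0, 0, 0, 0, -1, -0.1, 0, 0, 0, 0, 0, -1, -0.06, 0, 0, 0, 0, 0, -1, -0.06, 0, 0, 0, 0, 0, -1, -0.04, 0, 0, 0, 0, 0, -1, -0.03, 0, 0, 0, 0, 0, -1, 0, 0, 0, 0, 0, 0, -1, 0, 0, 0, 0, 0, 0, -1])

```text
time_s: 11.8
position: [553.1, -324.9, 265.4]
eef_rot: [0.88, 0.475, 0.0, -0.0]
contact_force: [-0.2, -0.2, -3.2]
opening: 19.5
grasp_force: 55.0
```

```bash
python3 -c "
from board import *
plan(tcp(2,0),RB)
im,d,c=grab('wrist')
plan(tcp(2,0),RB)
p,R,o=tool();T=R.inv().apply(cloud(d,c).reshape(-1,3)-p); q=T[(T[:,0]>30)&(T[:,0]<65)&(abs(T[:,1])<95)&(T[:,2]>80)&(T[:,2]<88)];print(q.mean(0),np.polyfit(q[:,1],q[:,0],1))
"
```

```text
turn units [-0. -0. -0.] | then shift units in new tool axes [ 0.02 -0.   -0.  ] | now [ 553.1 -324.9  265.4] F [-0.2 -0.2 -3.2] t 11.8
turn units [-0. -0. -0.] | then shift units in new tool axes [ 0.02 -0.   -0.  ] | now [ 553.1 -324.9  265.4] F [ 0.9 -0.7 -2.6] t 11.85
[43.37331872 -3.33925389 85.36627775] [-2.14762108e-03  4.33661473e+01]
```

No contact force and no slip, so the head is through. Drawing down.

apply_moves(series=[0, 0, 0.06, 0, 0, 0, -1, 0, 0, 0.08, 0, 0, 0, -1, 0, 0, 0.08, 0, 0, 0, -1, 0, 0, 0.08, 0, 0, 0, -1, 0, 0, 0.08, 0, 0, 0, -1, 0, 0, 0.04, 0, 0, 0, -1, 0, 0, 0, 0, 0, 0, -1])

```text
time_s: 12.72
position: [552.9, -324.9, 244.2]
eef_rot: [0.88, 0.475, -0.0, -0.0]
contact_force: [0.3, 0.2, -2.8]
opening: 19.6
grasp_force: 55.0
```

apply_moves(series=[0, 0, 0.03, 0, 0, 0, -1, 0, 0, 0.03, 0, 0, 0, -1, 0, 0, 0.02, 0, 0, 0, -1, 0, 0, 0, 0, 0, 0, -1])

```text
time_s: 13.22
position: [553.0, -324.9, 240.7]
eef_rot: [0.88, 0.475, 0.0, 0.0]
contact_force: [-0.6, -0.1, -2.5]
opening: 19.6
grasp_force: 55.0
```

```bash
python3 -c "
from board import *
plan(tcp(1,-24.5),RB)
im,d,c=grab('wrist')
p,R,o=tool();print(o['contact_force'],o['ft_torque']);T=R.inv().apply(cloud(d,c).reshape(-1,3)-p); q=T[(T[:,0]>30)&(T[:,0]<65)&(abs(T[:,1])<95)&(T[:,2]>80)&(T[:,2]<88)];print(q.mean(0),np.polyfit(q[:,1],q[:,0],1))
"
```

```text
turn units [ 0. -0. -0.] | then shift units in new tool axes [ 0.   -0.   -0.01] | now [ 553.  -324.9  240.7] F [-0.6 -0.1 -2.5] t 13.22
[-0.33403395  0.14717514 -2.5945287 ] [-0.07958717  0.17308822 -0.01895976]
[43.38206736 -3.46429933 85.38918275] [-2.38708351e-03  4.33737978e+01]
```

apply_moves(series=[0, 0, 0.02, 0, 0, 0, -1, 0, 0, 0.02, 0, 0, 0, -1, 0, 0, 0, 0, 0, 0, -1, 0, 0, 0, 0, 0, 0, -1])

```text
time_s: 13.78
position: [553.1, -325.0, 240.2]
eef_rot: [0.88, 0.475, 0.0, 0.001]
contact_force: [-2.3, 1.9, 5.1]
opening: 19.7
grasp_force: 55.0
```

Seated (upward reaction). Release, rise, look.

apply_moves(series=[0, 0, 0, 0, 0, 0, -0.3, 0, 0, 0, 0, 0, 0, -0.1, 0, 0, 0, 0, 0, 0, 0, 0, 0, 0, 0, 0, 0, 0, 0, 0, -0.3, 0, 0, 0, 0, 0, 0, -0.6, 0, 0, 0, 0, 0, 0, -0.8, 0, 0, 0, 0, 0, 0, -0.8, 0, 0, 0, 0])

```text
time_s: 14.78
position: [552.9, -324.9, 366.0]
eef_rot: [0.88, 0.475, 0.0, 0.001]
contact_force: [-0.0, 0.9, -0.3]
opening: 46.9
grasp_force: 0.0
```

```bash
python3 - <<'E'
from board import *
p,R,o=tool(); im,d,c=grab('wrist'); P=cloud(d,c); np.savez('w4.npz',im=im,d=d)
B=np.stack([(P-SC)@bx+(-11),(P-SC)@by,P[...,2]],-1)  # board coords
m=np.isfinite(P[...,0])&(abs(B[...,1])<90)&(B[...,0]>-75)&(B[...,0]<-10)
q=B[m]; t=q[(q[:,2]>153)&(q[:,2]<160)&(q[:,0]<-50)]; print('teeth',len(t),t.mean(0),np.percentile(t,[1,99],axis=0).round(1),np.polyfit(t[:,1],t[:,0],1))
H=cv2.cvtColor(im,cv2.COLOR_BGR2HSV); g=B[np.isfinite(P[...,0])&(P[...,2]>245)&(P[...,2]<256)&(abs(B[...,1])<20)&(B[...,0]<10)&(B[...,0]>-40)]; print('grip top',len(g),np.percentile(g,[2,50,98],axis=0).round(1))
# brushes, from scene
im,d,c=grab('scene'); cv2.imwrite('pics/s4.png',im); np.savez('s4.npz',im=im,d=d)
P=cloud(d,c)
s=(slice(110,180),slice(310,375)); q=P[s].reshape(-1,3); q=q[(q[:,2]>65)&(q[:,2]<240)&(q[:,1]>200)]
print(len(q))
k,lab,cen=cv2.kmeans(q[:,:2].astype(np.float32),2,None,(3,50,.1),5,cv2.KMEANS_PP_CENTERS)
for i in(0,1):
    r=q[lab[:,0]==i]; fx=np.polyfit(r[:,2],r[:,0],1);fy=np.polyfit(r[:,2],r[:,1],1)
    print('brush',len(r),'top',np.percentile(r[:,2],99),'at z188',np.polyval(fx,188),np.polyval(fy,188),'tilt',fx[0],fy[0],'z10',np.polyval(fx,10),np.polyval(fy,10))
E
```

```text
teeth 226 [-59.91122927  -1.51290428 154.81044202] [[-61.2 -82.2 153.4]
 [-58.6  81.5 156.5]] [ 6.54769374e-04 -5.99102387e+01]
grip top 527 [[-27.5 -10.3 246.3]
 [-16.2  -0.7 250. ]
 [ -3.4   8.9 251.4]]
395
brush 202 top 225.3309634943916 at z188 417.48344038955423 326.23926907380525 tilt 0.008824668675616936 -0.0023881030462930514 z10 415.91264936529444 326.6643514160454
brush 193 top 226.21090272843156 at z188 359.11355787690024 287.92841434291256 tilt 0.006646739369860751 -0.0006123463668398547 z10 357.930438269065 288.03741199621004
```

The holder hangs level: teeth at z≈155, back plate on the board, centred within 0.5 mm. Next, the brushes.

```bash
python3 -c "
from board import *
plan([375,290,310],RB)"
```

```text
turn units [ 0.13  0.   -0.  ] | then shift units in new tool axes [ 8.33 -9.74  1.22] | now [ 553.8 -325.5  371.2] F [-0.2  1.   0.7] t 14.88
```

apply_moves(series=[0.64, -0.75, 0, 0, 0, 0, 0, 0.64, -0.75, 0, 0, 0, 0, 0, 0.64, -0.75, 0, 0, 0, 0, 0, 0.64, -0.75, 0, 0, 0, 0, 0, 0.64, -0.75, 0, 0, 0, 0, 0, 0.64, -0.75, 0, 0, 0, 0, 0, 0.64, -0.75, 0, 0, 0, 0, 0, 0.64, -0.75, 0, 0, 0, 0, 0])

```text
time_s: 15.88
position: [441.8, 55.1, 362.9]
eef_rot: [0.88, 0.475, -0.0, -0.0]
contact_force: [-0.1, 0.4, 0.1]
opening: 46.9
grasp_force: 0.0
```

apply_moves(series=[0.64, -0.75, 0.2, 0, 0, 0, 0, 0.64, -0.75, 0.2, 0, 0, 0, 0, 0.64, -0.75, 0.2, 0, 0, 0, 0, 0.64, -0.75, 0.2, 0, 0, 0, 0, 0.64, -0.75, 0.2, 0, 0, 0, 0, 0, 0, 0, 0, 0, 0, 0, 0, 0, 0, 0, 0, 0, 0, 0, 0, 0, 0, 0, 0, 0])

```text
time_s: 16.88
position: [374.4, 289.3, 314.0]
eef_rot: [0.88, 0.474, 0.0, 0.0]
contact_force: [-0.1, -0.7, -0.1]
opening: 47.1
grasp_force: 0.0
```

```bash
cat > br.py <<'E'
from board import *
p,R,o=tool(); im,d,c=grab('wrist'); P=cloud(d,c); cv2.imwrite('pics/w5.png',im)
q=P[np.isfinite(P[...,0])&(P[...,2]>70)&(P[...,2]<235)]
T=R.inv().apply(q-p); q=q[(T[:,0]>-60)&~((abs(T[:,1])>18)&(abs(T[:,0])<14)&(T[:,2]<26))]; q=q[(q[:,0]<470)&(q[:,1]>200)]
C=-np.array(c['R']).T@np.array(c['t'])
print(len(q))
k,lab,cen=cv2.kmeans(q[:,:2].astype(np.float32),2,None,(3,50,.1),5,cv2.KMEANS_PP_CENTERS)
for i in(0,1):
    r=q[lab[:,0]==i]; t=r[r[:,2]>np.percentile(r[:,2],97)-3]
    s=r[(r[:,2]>172)&(r[:,2]<203)]
    u=(s.mean(0)-C)[:2]; u/=np.linalg.norm(u)
    print('n',len(r),'top',np.percentile(r[:,2],98),t.mean(0),'collar surf',s.mean(0) if len(s) else None,'centre',s.mean(0)[:2]+5.5*u)
plan([375,290,310],RB)
E
python3 br.py
```

```text
978
n 369 top 225.53212269412697 [412.78520206 326.59862866 224.20833402] collar surf [414.41489695 332.08225946 190.07020415] centre [413.36152981 326.68407294]
n 609 top 225.26562255398142 [354.67429377 288.34477473 224.0797368 ] collar surf [358.42736923 292.19187605 188.7762082 ] centre [354.72457936 288.12501643]
turn units [ 0.01 -0.01 -0.03] | then shift units in new tool axes [0.02 0.   0.08] | now [374.5 289.3 314. ] F [-0.7  0.1  0.9] t 16.93
```

View pics/w5.png

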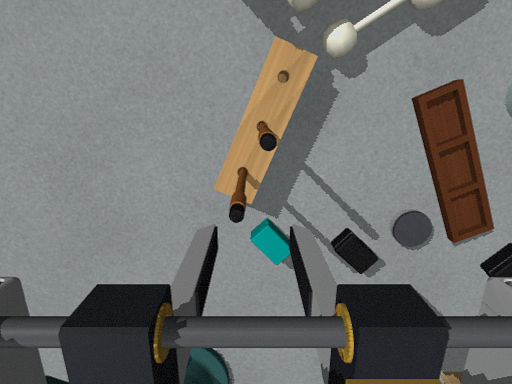

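The wrist view shows the two brush tops at (267,142) and (237,213), and the third hole at (283,77) is empty. Picking the nearer brush first.

```bash
python3 -c "
from board import *
plan([354.7,288.2,191],RB)"
```

```text
turn units [ 0.01 -0.01 -0.03] | then shift units in new tool axes [-0.23 -0.32  2.46] | now [374.5 289.3 314. ] F [-0.7  0.1  0.9] t 16.93
```

apply_moves(series=[-0.23, -0.32, 0, 0, 0, 0, 0, 0, 0, 0.1, 0, 0, 0, 0, 0, 0, 0.6, 0, 0, 0, 0, 0, 0, 0.6, 0, 0, 0, 0, 0, 0, 0.6, 0, 0, 0, 0, 0, 0, 0.4, 0, 0, 0, 0, 0, 0, 0.16, 0, 0, 0, 0, 0, 0, 0, 0, 0, 0, -1], grip_force=15)

```text
time_s: 17.92
position: [354.0, 289.4, 190.3]
eef_rot: [0.88, 0.475, -0.0, 0.0]
contact_force: [-0.0, 0.5, -0.5]
opening: 40.2
grasp_force: 0.0
```

apply_moves(series=[0, 0, 0, 0, 0, 0, -1, 0, 0, 0, 0, 0, 0, -1, 0, 0, 0, 0, 0, 0, -1, 0, 0, 0, 0, 0, 0, -1, 0, 0, -0.2, 0, 0, 0, -1, 0, 0, -0.4, 0, 0, 0, -1, 0, 0, -0.6, 0, 0, 0, -1, 0, 0, -0.7, 0, 0, 0, -1])

```text
time_s: 18.92
position: [353.7, 289.4, 286.1]
eef_rot: [0.88, 0.475, -0.001, -0.0]
contact_force: [-0.1, 0.5, -0.2]
opening: 15.6
grasp_force: 15.0
```

apply_moves(series=[0, 0, -0.7, 0, 0, 0, -1, 0, 0, -0.7, 0, 0, 0, -1, 0, 0, -0.5, 0, 0, 0, -1, 0, 0, 0, 0, 0, 0, -1])

```text
time_s: 19.42
position: [354.5, 289.9, 382.9]
eef_rot: [0.88, 0.475, 0.002, -0.0]
contact_force: [-0.1, -1.6, -0.2]
opening: 16.0
grasp_force: 15.0
```

```bash
cat >> board.py <<'E'
th=np.radians(16)
ax=np.cos(th)*np.array([0,0,1.])-np.sin(th)*bx   # brush axis foot->bristles
RL=RB*Ro.from_rotvec([0,-th,0])
def foot(hx,hy,hz): return SC+bx*(11-0.5+hx)+by*(hy-0.2)+np.array([0,0,30+hz-199.5])
def tcpb(hx,hy,hz,L=181): return foot(hx,hy,hz)+ax*L   # TCP is L from the foot
if __name__=='__main__':
    print(RL.as_matrix()[:,2],-ax); print(tcpb(-15,-54,150),tcpb(-15,0,150))
E
python3 board.py; python3 - <<'E'
from board import *
p,R,o=tool(); print(p,o['opening'])
for n in('scene','side'):
    im,d,c=grab(n); P=cloud(d,c); T=R.inv().apply(P.reshape(-1,3)-p)
    q=T[(abs(T[:,0])<35)&(abs(T[:,1])<12)&(T[:,2]>30)&(T[:,2]<185)]
    if len(q)>9: print(n,len(q),np.polyfit(q[:,2],q[:,0],1),np.polyfit(q[:,2],q[:,1],1),'foot at tool z',np.percentile(q[:,2],[98,100]))
plan(tcpb(-15,-54,150),RB)
E
```

```text
[-0.15121055 -0.23045894 -0.9612617 ] [-0.15121055 -0.23045894 -0.9612617 ]
[ 533.92140914 -254.39119308  353.98836696] [ 579.07052372 -284.01478929  353.98836696]
[354.50956041 289.88194368 382.92312622] 15.993923902666562
scene 189 [-0.0015564   0.63602117] [7.74746798e-04 2.72327944e+00] foot at tool z [175.23901932 177.75885303]
side 241 [-0.00189641  1.83354019] [-2.50379488e-04 -2.29429307e+00] foot at tool z [181.24369851 183.66722242]
turn units [-0.01  0.01 -0.  ] | then shift units in new tool axes [-7.12  8.98  0.51] | now [354.  289.5 379.7] F [ 0.1  0.3 -1.5] t 19.52
```

apply_moves(series=[-0.51, 0.64, 0, 0, 0, 0, -1, -0.51, 0.64, 0, 0, 0, 0, -1, -0.51, 0.64, 0, 0, 0, 0, -1, -0.51, 0.64, 0, 0, 0, 0, -1, -0.51, 0.64, 0, 0, 0, 0, -1, -0.51, 0.64, 0, 0, 0, 0, -1, -0.51, 0.64, 0, 0, 0, 0, -1, -0.51, 0.64, 0, 0, 0, 0, -1])

```text
time_s: 20.52
position: [455.9, -22.7, 378.4]
eef_rot: [0.88, 0.475, -0.001, -0.001]
contact_force: [1.0, 0.3, -1.9]
opening: 15.8
grasp_force: 15.0
```

apply_moves(series=[-0.51, 0.64, 0, 0, 0, 0, -1, -0.51, 0.64, 0, 0, 0, 0, -1, -0.51, 0.64, 0, 0, 0, 0, -1, -0.51, 0.64, 0, 0, 0, 0, -1, -0.51, 0.64, 0, 0, 0, 0, -1, -0.51, 0.64, 0, 0, 0, 0, -1, 0, 0, 0, 0, 0, 0, -1, 0, 0, 0, 0, 0, 0, -1])

```text
time_s: 21.52
position: [532.4, -254.2, 379.0]
eef_rot: [0.88, 0.475, -0.001, -0.002]
contact_force: [0.1, -0.1, -0.7]
opening: 15.6
grasp_force: 15.0
```

apply_moves(series=[0, 0, 0, 0, -0.7, 0, -1, 0, 0, 0, 0, -0.7, 0, -1, 0, 0, 0, 0, -0.7, 0, -1, 0, 0, 0, 0, -0.7, 0, -1, 0, 0, 0, 0, 0, 0, -1, 0, 0, 0, 0, 0, 0, -1])

```text
time_s: 22.28
position: [532.5, -254.1, 380.9]
eef_rot: [0.871, 0.471, -0.122, 0.066]
contact_force: [0.3, -0.5, -0.8]
opening: 15.5
grasp_force: 15.0
```

```bash
python3 - <<'E'
from board import *
plan(tcpb(-15,-54,135),RL); plan(tcpb(-15,-54,8),RL)
p,R,o=tool();print(p)
for n in('scene','side'):
    im,d,c=grab(n); P=cloud(d,c); T=R.inv().apply(P.reshape(-1,3)-p)
    q=T[(abs(T[:,0])<20)&(abs(T[:,1])<15)&(T[:,2]>30)&(T[:,2]<185)]
    if len(q)>9: print(n,len(q),np.polyfit(q[:,2],q[:,0],1),np.polyfit(q[:,2],q[:,1],1),np.percentile(q[:,2],98))
E
```

```text
turn units [ 0.01 -0.    0.  ] | then shift units in new tool axes [0.24 0.03 0.8 ] | now [ 532.5 -254.1  380.9] F [ 0.3 -0.5 -0.8] t 22.27
turn units [ 0.01 -0.    0.  ] | then shift units in new tool axes [0.94 0.03 3.24] | now [ 532.5 -254.1  380.9] F [ 0.3 -0.5 -0.8] t 22.27
[ 532.49336694 -254.0601887   380.85889516]
scene 209 [-0.05411988  6.08283249] [0.01045318 0.9315853 ] 182.23379654462804
side 135 [-0.04505655  5.6794494 ] [ 3.17138068e-03 -3.17196649e+00] 183.87356124539107
```

```bash
python3 - <<'E'
from board import *
p,R,o=tool();print(p)
for n in('scene','side'):
    im,d,c=grab(n); P=cloud(d,c).reshape(-1,3); C=-np.array(c['R']).T@np.array(c['t']); T=R.inv().apply(P-p)
    k=(abs(T[:,0])<20)&(abs(T[:,1])<15)&(T[:,2]>30)&(T[:,2]<185)
    t=T[k]
    vd=R.inv().apply(C-p); vd[2]=0; vd/=np.linalg.norm(vd); print(n,'view dir in tool',vd.round(2))
    for lo,hi in((30,60),(60,90),(90,120),(120,150),(150,185)):
        s=t[(t[:,2]>lo)&(t[:,2]<hi)]; print(lo,len(s),(np.median(s,0)-4.5*vd).round(1))
    if n=='scene': cv2.imwrite('pics/s6.png',cv2.resize(im[40:232,40:296],(768,576)))
E
```

```text
[ 532.31693275 -254.83672632  380.99387911]
scene view dir in tool [0.76 0.65 0.  ]
30 44 [-0.4 -1.2 45.5]
60 45 [-0.6 -0.6 73.2]
90 44 [ -0.7  -0.3 106.6]
120 32 [ -0.5  -1.  136.1]
150 55 [ -3.5  -0.2 175.1]
side view dir in tool [ 0.76 -0.65  0.  ]
30 26 [ 0.9 -1.9 46.9]
60 23 [-0.2 -0.8 75.6]
90 22 [ -0.8  -2.  104.1]
120 24 [ -0.8   0.  133.5]
150 34 [ -2.7  -0.7 173.2]
```

View pics/s6.png

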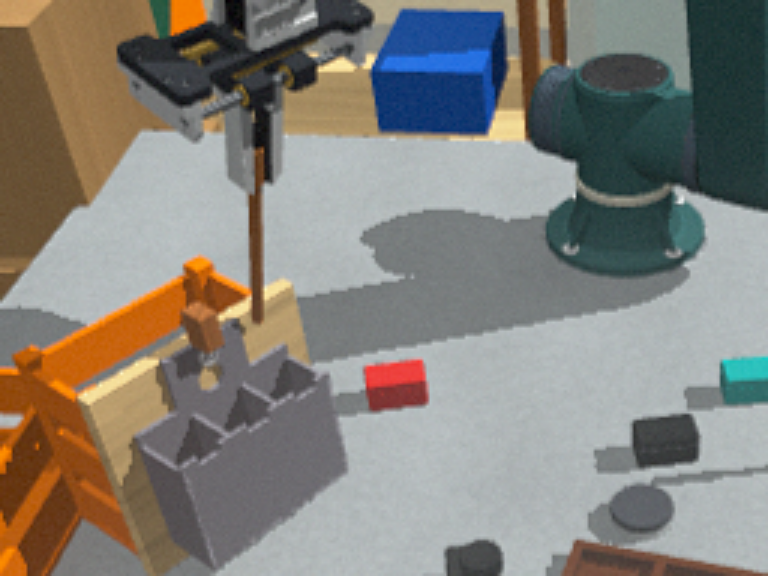

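The brush sits straight in the fingers, foot at (260,320) in the crop, above the near-side cup (290,370). Lowering.

apply_moves(series=[0.12, 0.01, 0.4, 0, 0, 0, -1, 0.12, 0.01, 0.4, 0, 0, 0, -1, 0.14, 0, 0.49, 0, 0, 0, -1, 0.14, 0, 0.49, 0, 0, 0, -1, 0.14, 0, 0.49, 0, 0, 0, -1, 0.14, 0, 0.49, 0, 0, 0, -1, 0, 0, 0, 0, 0, 0, -1])

```text
time_s: 23.35
position: [532.4, -255.0, 234.2]
eef_rot: [0.871, 0.47, -0.124, 0.064]
contact_force: [0.3, 0.2, -0.5]
opening: 15.7
grasp_force: 15.0
```

apply_moves(series=[0.07, 0, 0.24, 0, 0, 0, -1, 0.05, 0, 0.16, 0, 0, 0, -1, 0.01, 0, 0.05, 0, 0, 0, -1, 0, 0, 0, 0, 0, 0, -1])

```text
time_s: 23.85
position: [533.7, -255.1, 213.4]
eef_rot: [0.871, 0.47, -0.123, 0.066]
contact_force: [0.6, 0.3, -0.4]
opening: 15.9
grasp_force: 15.0
```

```bash
python3 - <<'E'
from board import *
plan(tcpb(-15,-54,5),RL)
E
```

```text
turn units [-0.    0.01 -0.  ] | then shift units in new tool axes [ 0.04 -0.    0.08] | now [ 533.7 -255.1  213.4] F [ 0.6  0.3 -0.4] t 23.85
```

apply_moves(series=[0.02, 0, 0.05, 0, 0, 0, -1, 0, 0, 0, 0, 0, 0, -1, 0, 0, 0, 0, 0, 0, -0.5, 0, 0, 0, 0, 0, 0, -0.3, 0, 0, 0, 0, 0, 0, -0.2, 0, 0, 0, 0, 0, 0, -0.2, 0, 0, 0, 0, 0, 0, -0.2])

```text
time_s: 24.72
position: [533.9, -254.8, 210.7]
eef_rot: [0.871, 0.47, -0.123, 0.066]
contact_force: [-0.3, 0.4, 0.3]
opening: 37.8
grasp_force: 0.0
```

apply_moves(series=[0, 0, -0.2, 0, 0, 0, -0.2, 0, 0, -0.4, 0, 0, 0, -0.2, 0, 0, -0.6, 0, 0, 0, -0.2, 0, 0, -0.6, 0, 0, 0, -0.2, 0, 0, -0.6, 0, 0, 0, -0.2, 0, 0, -0.6, 0, 0, 0, -0.2, 0, 0, 0, 0, 0.7, 0, -0.2, 0, 0, 0, 0, 0.7, 0, -0.2])

```text
time_s: 25.72
position: [557.2, -219.6, 356.4]
eef_rot: [0.878, 0.474, -0.06, 0.034]
contact_force: [0.7, 0.2, 0.5]
opening: 37.8
grasp_force: 0.0
```

apply_moves(series=[0, 0, 0, 0, 0.7, 0, -0.1, 0, 0, 0, 0, 0.7, 0, 0, 0, 0, 0, 0, 0, 0, 0])

```text
time_s: 26.1
position: [556.1, -221.1, 355.9]
eef_rot: [0.88, 0.474, 0.0, 0.001]
contact_force: [1.0, 0.6, 0.1]
opening: 46.9
grasp_force: 0.0
```

```bash
python3 - <<'E'
from board import *
im,d,c=grab('scene'); cv2.imwrite('pics/s7.png',cv2.resize(im[90:234,70:262],(768,576)))
plan([413.2,326.6,370],RB)
E
```

```text
turn units [ 0.01  0.01 -0.01] | then shift units in new tool axes [ 7.58 -8.4  -0.29] | now [ 556.4 -220.6  355.6] F [ 0.8  0.4 -0.7] t 26.15
```

View pics/s7.png

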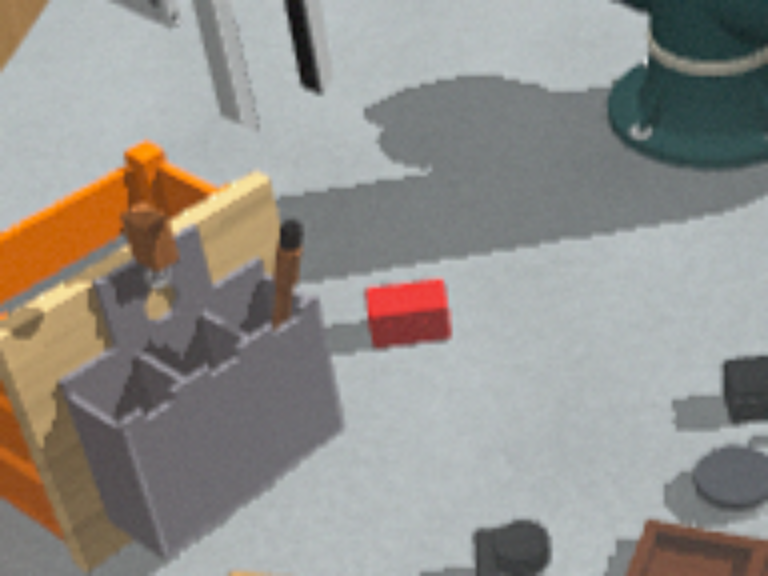

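The first brush (290,270) leans over the front rim and the holder is still hung. Now the second brush.

apply_moves(series=[0.63, -0.7, 0, 0, 0, 0, 0, 0.63, -0.7, 0, 0, 0, 0, 0, 0.63, -0.7, 0, 0, 0, 0, 0, 0.63, -0.7, 0, 0, 0, 0, 0, 0.63, -0.7, 0, 0, 0, 0, 0, 0.63, -0.7, 0, 0, 0, 0, 0, 0.63, -0.7, 0, 0, 0, 0, 0, 0.63, -0.7, 0, 0, 0, 0, 0])

```text
time_s: 27.15
position: [460.1, 146.1, 355.2]
eef_rot: [0.88, 0.475, 0.0, 0.001]
contact_force: [0.4, -0.5, -0.7]
opening: 46.9
grasp_force: 0.0
```

apply_moves(series=[0.63, -0.7, 0, 0, 0, 0, 0, 0.63, -0.7, 0, 0, 0, 0, 0, 0.63, -0.7, 0, 0, 0, 0, 0, 0.65, -0.7, 0, 0, 0, 0, 0, 0, 0, 0, 0, 0, 0, 0, 0, 0, 0, 0, 0, 0, 0])

```text
time_s: 27.9
position: [413.4, 327.1, 354.9]
eef_rot: [0.88, 0.475, -0.0, 0.001]
contact_force: [-0.5, 0.2, -0.6]
opening: 47.1
grasp_force: 0.0
```

```bash
python3 - <<'E'
from board import *
plan([413.2,326.6,191],RB)
E
```

```text
turn units [0.01 0.01 0.01] | then shift units in new tool axes [-0.01  0.    3.28] | now [413.4 327.1 354.9] F [-0.5  0.2 -0.6] t 27.9
```

apply_moves(series=[0, 0, 0.6, 0, 0, 0, 0, 0, 0, 0.6, 0, 0, 0, 0, 0, 0, 0.6, 0, 0, 0, 0, 0, 0, 0.6, 0, 0, 0, 0, 0, 0, 0.5, 0, 0, 0, 0, 0, 0, 0.38, 0, 0, 0, 0, 0, 0, 0, 0, 0, 0, 0, 0, 0, 0, 0, 0, 0, -1], grip_force=15)

```text
time_s: 28.9
position: [414.2, 327.2, 192.1]
eef_rot: [0.88, 0.475, 0.001, -0.0]
contact_force: [-0.6, -0.1, 0.4]
opening: 40.2
grasp_force: 0.0
```

apply_moves(series=[0, 0, 0, 0, 0, 0, -1, 0, 0, 0, 0, 0, 0, -1, 0, 0, 0, 0, 0, 0, -1, 0, 0, 0, 0, 0, 0, -1, 0, 0, -0.2, 0, 0, 0, -1, 0, 0, -0.4, 0, 0, 0, -1, 0, 0, -0.6, 0, 0, 0, -1, 0, 0, -0.7, 0, 0, 0, -1])

```text
time_s: 29.9
position: [413.2, 327.0, 286.5]
eef_rot: [0.88, 0.475, -0.001, -0.0]
contact_force: [0.2, -0.2, -0.3]
opening: 15.5
grasp_force: 15.0
```

apply_moves(series=[0, 0, -0.7, 0, 0, 0, -1, 0, 0, -0.7, 0, 0, 0, -1, 0, 0, -0.5, 0, 0, 0, -1, 0, 0, 0, 0, 0, 0, -1])

```text
time_s: 30.4
position: [414.0, 327.5, 383.6]
eef_rot: [0.88, 0.475, 0.003, -0.0]
contact_force: [0.4, -0.3, -1.0]
opening: 15.3
grasp_force: 15.0
```

```bash
python3 - <<'E'
from board import *
p,R,o=tool(); print(o['opening'],tcpb(-15,54,150))
im,d,c=grab('side'); P=cloud(d,c); T=R.inv().apply(P.reshape(-1,3)-p)
q=T[(abs(T[:,0])<35)&(abs(T[:,1])<12)&(T[:,2]>30)&(T[:,2]<185)]
print(len(q),np.polyfit(q[:,2],q[:,0],1),np.polyfit(q[:,2],q[:,1],1),'foot at tool z',np.percentile(q[:,2],[98,100]))
T=tcpb(-15,54,150); T[2]=p[2]; plan(T,RB)
E
```

```text
15.340073604748337 [ 624.21963831 -313.6383855   353.98836696]
248 [-0.0032224  2.9954749] [ 1.08353567e-03 -2.64145575e+00] foot at tool z [179.01940249 183.81684764]
turn units [ 0.01 -0.02 -0.  ] | then shift units in new tool axes [-8.41 10.55 -0.04] | now [413.7 327.3 381.5] F [-0.8  0.1 -1.4] t 30.45
```

apply_moves(series=[-0.525, 0.66, 0, 0, 0, 0, -1, -0.525, 0.66, 0, 0, 0, 0, -1, -0.525, 0.66, 0, 0, 0, 0, -1, -0.525, 0.66, 0, 0, 0, 0, -1, -0.525, 0.66, 0, 0, 0, 0, -1, -0.525, 0.66, 0, 0, 0, 0, -1, -0.525, 0.66, 0, 0, 0, 0, -1, -0.525, 0.66, 0, 0, 0, 0, -1])

```text
time_s: 31.45
position: [518.8, 5.4, 378.6]
eef_rot: [0.88, 0.475, -0.001, -0.001]
contact_force: [-0.6, -0.1, -1.5]
opening: 15.7
grasp_force: 15.0
```

apply_moves(series=[-0.525, 0.66, 0, 0, 0, 0, -1, -0.525, 0.66, 0, 0, 0, 0, -1, -0.525, 0.66, 0, 0, 0, 0, -1, -0.525, 0.66, 0, 0, 0, 0, -1, -0.525, 0.66, 0, 0, 0, 0, -1, -0.525, 0.66, 0, 0, 0, 0, -1, -0.525, 0.66, 0, 0, 0, 0, -1, -0.525, 0.66, 0, 0, 0, 0, -1])

```text
time_s: 32.45
position: [624.5, -314.9, 378.3]
eef_rot: [0.88, 0.475, -0.001, -0.002]
contact_force: [0.4, 0.0, -0.2]
opening: 15.6
grasp_force: 15.0
```

apply_moves(series=[0, 0, 0, 0, -0.7, 0, -1, 0, 0, 0, 0, -0.7, 0, -1, 0, 0, 0, 0, -0.7, 0, -1, 0, 0, 0, 0, -0.7, 0, -1, 0, 0, 0, 0, 0, 0, -1, 0, 0, 0, 0, 0, 0, -1])

```text
time_s: 33.2
position: [624.2, -313.8, 379.7]
eef_rot: [0.871, 0.47, -0.123, 0.065]
contact_force: [0.4, -0.0, -0.4]
opening: 15.5
grasp_force: 15.0
```

```bash
python3 - <<'E'
from board import *
plan(tcpb(-15,54,135),RL); plan(tcpb(-15,54,8),RL); print(tool()[2]['qpos'])
E
```

```text
turn units [-0.02  0.    0.  ] | then shift units in new tool axes [ 0.23 -0.    0.78] | now [ 624.2 -313.8  379.7] F [ 0.4 -0.  -0.4] t 33.2
turn units [-0.02  0.    0.  ] | then shift units in new tool axes [ 0.93 -0.    3.22] | now [ 624.2 -313.8  379.7] F [ 0.4 -0.  -0.4] t 33.2
[-4.18982085e-01  5.32100798e-01  5.28823508e-01 -3.21478599e-01
  2.10556057e+00  4.24023824e-04]
```

apply_moves(series=[0.12, 0, 0.4, 0, 0, 0, -1, 0.11, 0, 0.39, 0, 0, 0, -1, 0.14, 0, 0.49, 0, 0, 0, -1, 0.14, 0, 0.49, 0, 0, 0, -1, 0.14, 0, 0.49, 0, 0, 0, -1, 0.14, 0, 0.49, 0, 0, 0, -1, 0, 0, 0, 0, 0, 0, -1])

```text
time_s: 34.08
position: [622.8, -314.0, 234.6]
eef_rot: [0.872, 0.47, -0.124, 0.064]
contact_force: [0.2, -0.5, 0.2]
opening: 15.9
grasp_force: 15.0
```

apply_moves(series=[0.07, 0, 0.24, 0, 0, 0, -1, 0.05, 0, 0.16, 0, 0, 0, -1, 0.03, 0, 0.08, 0, 0, 0, -1, 0, 0, 0, 0, 0, 0, -1])

```text
time_s: 34.58
position: [624.7, -313.1, 212.4]
eef_rot: [0.871, 0.47, -0.123, 0.066]
contact_force: [-0.5, -0.5, -0.8]
opening: 15.3
grasp_force: 15.0
```

```bash
python3 - <<'E'
from board import *
plan(tcpb(-15,54,5),RL)
E
```

```text
turn units [-0.    0.01 -0.  ] | then shift units in new tool axes [ 0.01 -0.    0.07] | now [ 624.7 -313.1  212.4] F [-0.5 -0.5 -0.8] t 34.58
```

apply_moves(series=[0.01, 0, 0.04, 0, 0, 0, -1, 0, 0, 0, 0, 0, 0, -1, 0, 0, 0, 0, 0, 0, -0.5, 0, 0, 0, 0, 0, 0, -0.3, 0, 0, 0, 0, 0, 0, -0.2, 0, 0, 0, 0, 0, 0, -0.2, 0, 0, 0, 0, 0, 0, -0.2])

```text
time_s: 35.45
position: [624.6, -313.3, 210.6]
eef_rot: [0.871, 0.47, -0.123, 0.066]
contact_force: [0.2, 0.2, -0.3]
opening: 37.8
grasp_force: 0.0
```

apply_moves(series=[0, 0, -0.2, 0, 0, 0, -0.2, 0, 0, -0.4, 0, 0, 0, -0.2, 0, 0, -0.6, 0, 0, 0, -0.2, 0, 0, -0.6, 0, 0, 0, -0.2, 0, 0, -0.6, 0, 0, 0, -0.2, 0, 0, -0.6, 0, 0, 0, -0.2, 0, 0, 0, 0, 0.7, 0, -0.2, 0, 0, 0, 0, 0.7, 0, -0.2])

```text
time_s: 36.45
position: [648.0, -277.9, 356.3]
eef_rot: [0.878, 0.474, -0.06, 0.034]
contact_force: [-0.5, 0.3, -0.3]
opening: 37.5
grasp_force: 0.0
```

apply_moves(series=[0, 0, 0, 0, 0.7, 0, -0.1, 0, 0, 0, 0, 0.7, 0, 0, 0, 0, 0, 0, 0, 0, 0])

```text
time_s: 36.83
position: [646.7, -279.9, 355.9]
eef_rot: [0.88, 0.474, 0.0, 0.001]
contact_force: [0.4, -0.2, -0.4]
opening: 47.0
grasp_force: 0.0
```

```bash
python3 - <<'E'
from board import *
im,d,c=grab('scene'); cv2.imwrite('pics/s8.png',cv2.resize(im[90:282,40:296],(768,576)))
P=cloud(d,c); H=cv2.cvtColor(im,cv2.COLOR_BGR2HSV)
# black cases
m=((P[...,2]>28)&(P[...,2]<42)&(H[...,2]<75)&(P[...,0]>350)&(P[...,0]<720)&(abs(P[...,1])<200)).astype(np.uint8)
k,l,st,ce=cv2.connectedComponentsWithStats(m)
for i in range(1,k):
    if st[i,4]>25: print(st[i],cv2.minAreaRect(P[l==i][:,:2].astype(np.float32)))
plan([500,20,360],RB)
E
```

```text
[251 178  21  12 188] ((432.3675231933594, 68.46630859375), (40.785804748535156, 60.26641845703125), 15.957359313964844)
[189 223   6  19  28] ((641.486328125, -111.92239379882812), (62.02382278442383, 13.596501350402832), 9.701659202575684)
turn units [ 0.01  0.01 -0.01] | then shift units in new tool axes [ 3.39 -5.74 -0.09] | now [ 647.1 -279.2  355.6] F [-1.1  0.1 -0.2] t 36.88
```

View pics/s8.png

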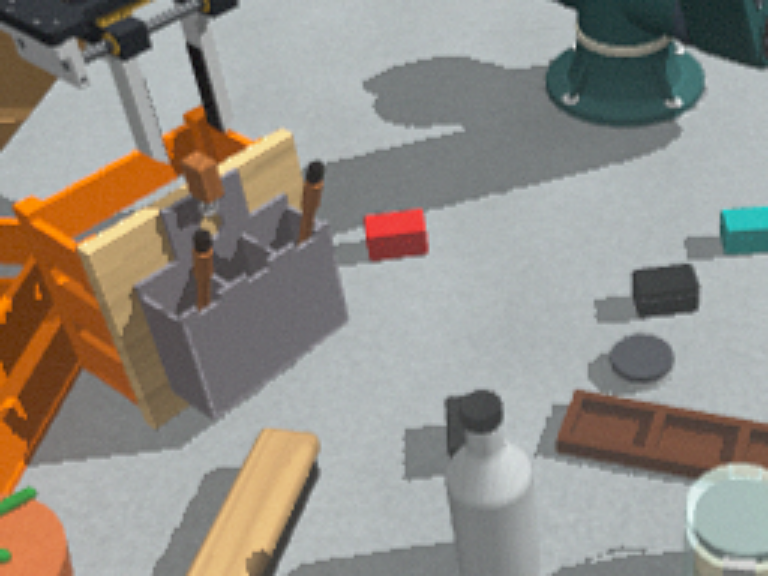

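Both brushes lean over the front rim and the holder is hung. The cases lie at (665,290) and (458,420), behind the bottle. Going to look at the cases and tray from above.

```bash
python3 -c "
from board import *
plan([560,-20,380],down(np.radians(-9.7)))"
```

```text
turn units [ 0.01  0.01 -4.12] | then shift units in new tool axes [ 4.82 -2.59 -0.49] | now [ 647.1 -279.2  355.6] F [-1.1  0.1 -0.2] t 36.88
```

apply_moves(series=[0, 0, -0.16, 0, 0, -0.8, 0, 0, 0, -0.16, 0, 0, -0.8, 0, 0, 0, -0.16, 0, 0, -0.8, 0, 0, 0, 0, 0, 0, -0.8, 0, 0, 0, 0, 0, 0, -0.92, 0, 0.6, -0.32, 0, 0, 0, 0, 0, 0.6, -0.32, 0, 0, 0, 0, 0, 0.6, -0.32, 0, 0, 0, 0, 0])

```text
time_s: 37.88
position: [615.1, -180.2, 378.9]
eef_rot: [0.764, 0.645, -0.0, 0.0]
contact_force: [-0.1, 0.7, 0.2]
opening: 46.7
grasp_force: 0.0
```

apply_moves(series=[0.6, -0.32, 0, 0, 0, 0, 0.7, 0.6, -0.32, 0, 0, 0, 0, 0.7, 0.6, -0.32, 0, 0, 0, 0, 0.7, 0.6, -0.32, 0, 0, 0, 0, 0.7, 0.6, -0.35, 0, 0, 0, 0, 0.7, 0, 0, 0, 0, 0, 0, 0.7, 0, 0, 0, 0, 0, 0, 0.7])

```text
time_s: 38.75
position: [560.3, -20.2, 378.9]
eef_rot: [0.764, 0.645, -0.0, 0.0]
contact_force: [0.7, 0.4, -0.5]
opening: 79.8
grasp_force: 0.0
```

```bash
cat > cs.py <<'E'
from h import *
def cases(n='wrist',save=None):
    p,R,o=tool(); im,d,c=grab(n); P=cloud(d,c); H=cv2.cvtColor(im,cv2.COLOR_BGR2HSV)
    if save: cv2.imwrite(save,im)
    f=np.isfinite(P[...,0])&(P[...,0]>300)&(P[...,0]<900)&(abs(P[...,1])<300)
    def comp(m,name,lo,full=False):
        k,l,st,ce=cv2.connectedComponentsWithStats(m.astype(np.uint8))
        for i in range(1,k):
            if st[i,4]>lo:
                r=cv2.minAreaRect(P[l==i][:,:2].astype(np.float32)); print(name,st[i].tolist(),np.round(r[0],1),np.round(r[1],1),round(r[2],1),'z',np.nanmedian(P[l==i][:,2]).round(1))
    comp(f&(P[...,2]>29)&(P[...,2]<42)&(H[...,2]<75),'case',150)
    comp(f&(P[...,2]>14)&(P[...,2]<23)&(H[...,1]>90),'tray',300)
    comp(f&(P[...,2]>2)&(P[...,2]<11)&(H[...,1]>90),'pocket',200)
    comp(f&(P[...,2]>90)&(P[...,2]<210)&(H[...,1]<60)&(P[...,0]>680),'tall',150)
if __name__=='__main__':
    cases(save='pics/w9.png')
E
python3 cs.py; cp pics/w9.png pics/w9a.png
```

```text
case [147, 91, 39, 46, 1005] [429.8  68.2] [40.2 63.1] 14.2 z 35.6
case [285, 176, 40, 33, 797] [ 635.8 -102. ] [62.4 40.6] 12.2 z 35.2
tray [262, 0, 47, 147, 2343] [628.2  91.6] [221.1  65.8] 79.5 z 17.4
pocket [271, 0, 31, 38, 1110] [644.7 177.8] [52.6 45.6] 79.7 z 5.5
pocket [270, 45, 30, 47, 1302] [631.5 106.2] [70.1 45.6] 79.6 z 5.5
pocket [269, 98, 28, 43, 1118] [617.   26.6] [69.9 45.5] 80.1 z 5.5
tall [359, 0, 84, 52, 3197] [777.1 124.5] [ 59.  105.2] 80.8 z 106.1
tall [373, 139, 79, 53, 2676] [765.5 -54. ] [66.8 58.5] 57.2 z 140.3
```

View pics/w9a.png

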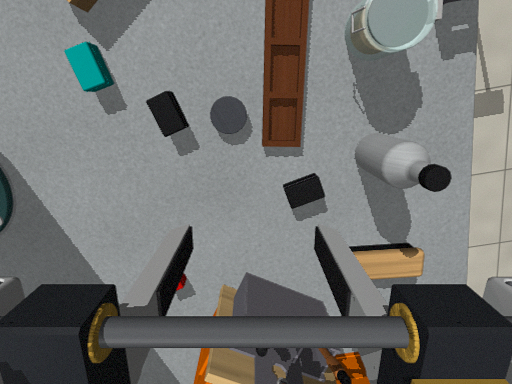

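The view shows case A at (167,113), case B at (304,190), the tray pockets in the column at u≈283, and the bottle and jar to the right. Case A goes to pocket 2 first.

```bash
python3 -c "
from h import *
plan([429.8,68.2,120],down(np.radians(14.2)))"
```

```text
turn units [-0.    0.01 -4.17] | then shift units in new tool axes [ 2.36 -2.1   5.17] | now [560.4 -20.7 378.6] F [-0.4 -1.1 -0. ] t 38.8
```

apply_moves(series=[0, 0, 0.4, 0, 0, -0.83, 0.49, 0, 0, 0.4, 0, 0, -0.83, 0.49, 0, 0, 0.4, 0, 0, -0.83, 0.49, 0, 0, 0.4, 0, 0, -0.84, 0.49, 0, 0, 0.4, 0, 0, -0.84, 0.49, 0.6, -0.5, 0.4, 0, 0, 0, 0.49, 0.6, -0.5, 0.4, 0, 0, 0, 0.49, 0.6, -0.5, 0.4, 0, 0, 0, 0.49])

```text
time_s: 39.8
position: [464.8, 48.0, 217.7]
eef_rot: [0.615, 0.789, -0.0, -0.0]
contact_force: [-0.7, 0.3, -0.1]
opening: 69.7
grasp_force: 0.0
```

apply_moves(series=[0.56, -0.6, 0.5, 0, 0, 0, 0.49, 0, 0, 0.5, 0, 0, 0, 0.49, 0, 0, 0.5, 0, 0, 0, 0.49, 0, 0, 0.47, 0, 0, 0, 0.49, 0, 0, 0, 0, 0, 0, 0.49])

```text
time_s: 40.42
position: [428.1, 67.5, 118.2]
eef_rot: [0.615, 0.789, -0.002, -0.002]
contact_force: [-0.7, -0.4, 0.7]
opening: 69.7
grasp_force: 0.0
```

```bash
python3 -c "
from cs import *
cases()
plan([429.8,68.2,37],down(np.radians(14.2)))"
```

```text
case [173, 19, 6, 89, 172] [343.5 161.3] [ 2.9 61.6] 7.5 z 32.1
case [234, 167, 48, 72, 3276] [429.4  69.4] [39.7 62.8] 14.4 z 35.4
tray [390, 105, 122, 188, 4443] [629.9 101.3] [187.5  68.7] 79.9 z 17.1
pocket [381, 90, 131, 194, 1460] [598.2 109.8] [209.3   3. ] 79.5 z 6.5
pocket [492, 130, 20, 39, 407] [632.4 162.5] [17.8 35.5] 27.8 z 5.4
pocket [439, 171, 73, 80, 3017] [635.4 105. ] [70.3 40.6] 79.7 z 5.4
pocket [405, 245, 62, 39, 1422] [623.1  35. ] [48.5 38.7] 79.9 z 5.4
turn units [-0.02 -0.   -0.01] | then shift units in new tool axes [0.01 0.01 1.65] | now [429.2  67.6 119.7] F [ 0.2 -0.3  0.5] t 40.48
```

apply_moves(series=[0.02, 0, 0.4, 0, 0, 0, 0.49, 0, 0, 0.5, 0, 0, 0, 0.49, 0, 0, 0.4, 0, 0, 0, 0.49, 0, 0, 0.25, 0, 0, 0, 0.49, 0, 0, 0.09, 0, 0, 0, 0.49, 0, 0, 0, 0, 0, 0, 0.49, 0, 0, 0, 0, 0, 0, -1, 0, 0, 0, 0, 0, 0, -1], grip_force=20)

```text
time_s: 41.48
position: [429.6, 69.3, 38.9]
eef_rot: [0.614, 0.789, 0.0, 0.001]
contact_force: [-0.3, 0.9, 0.2]
opening: 53.7
grasp_force: 0.0
```

apply_moves(series=[0, 0, 0, 0, 0, 0, -1, 0, 0, 0, 0, 0, 0, -1, 0, 0, 0, 0, 0, 0, -1, 0, 0, -0.2, 0, 0, 0, -1, 0, 0, -0.4, 0, 0, 0, -1, 0, 0, -0.4, 0, 0, 0, -1, 0, 0, -0.4, 0, 0, 0, -1, 0, 0, 0, 0, 0, 0, -1])

```text
time_s: 42.48
position: [430.3, 69.3, 110.2]
eef_rot: [0.614, 0.789, 0.001, 0.002]
contact_force: [-0.3, 0.4, -0.3]
opening: 39.7
grasp_force: 20.0
```

```bash
python3 - <<'E'
from cs import *
def held():
    p,R,o=tool(); im,d,c=grab('wrist'); T=R.inv().apply(cloud(d,c).reshape(-1,3)-p)
    q=T[(T[:,2]<14)&(T[:,2]>-8)&(abs(T[:,1])<19)&(abs(T[:,0])<45)]
    print('opening',o['opening'],'case in tool: x range',np.percentile(q[:,0],[1,99]),'top z',np.median(q[:,2]),np.percentile(q[:,1],[1,99]),len(q))
held()
plan([631.5,106.2,140],down(np.radians(-10.3)))
E
```

```text
opening 39.73107084737114 case in tool: x range [-30.70118379  31.34682032] top z 3.132614004836957 [-18.60529527  18.64309875] 6423
turn units [ 0.02 -0.    4.28] | then shift units in new tool axes [ 1.45  3.84 -0.62] | now [429.4  69.3 108.8] F [-0.4  0.  -0.9] t 42.52
```

apply_moves(series=[0, 0, -0.1, 0, 0, 0.86, -1, 0, 0, -0.1, 0, 0, 0.86, -1, 0, 0, -0.1, 0, 0, 0.86, -1, 0, 0, -0.1, 0, 0, 0.86, -1, 0, 0, -0.1, 0, 0, 0.84, -1, 0.24, 0.64, 0, 0, 0, 0, -1, 0.24, 0.64, 0, 0, 0, 0, -1, 0.24, 0.64, 0, 0, 0, 0, -1])

```text
time_s: 43.52
position: [530.1, 87.6, 131.7]
eef_rot: [0.768, 0.641, -0.001, -0.001]
contact_force: [-0.2, -0.2, -0.3]
opening: 39.8
grasp_force: 20.0
```

apply_moves(series=[0.24, 0.64, 0, 0, 0, 0, -1, 0.24, 0.64, 0, 0, 0, 0, -1, 0.24, 0.64, 0, 0, 0, 0, -1, 0, 0, 0, 0, 0, 0, -1, 0, 0, 0, 0, 0, 0, -1])

```text
time_s: 44.15
position: [629.7, 105.6, 131.7]
eef_rot: [0.768, 0.641, -0.001, -0.001]
contact_force: [-0.7, 0.4, -1.4]
opening: 40.0
grasp_force: 20.0
```

```bash
cat > tr.py <<'E'
from cs import *
# tray rim outline + pocket dividers from wrist, in tray direction
cases()
E
python3 tr.py; python3 -c "
from cs import *
plan([631.5,106.2,60],down(np.radians(-10.3)))"
```

```text
case [262, 354, 52, 30, 1091] [628.6 -95.9] [52.7 36.4] 0.2 z 35.2
tray [218, 51, 79, 173, 4503] [639.5 152.4] [154.   65.7] 79.5 z 17.6
tray [225, 266, 64, 41, 658] [612.7   6.4] [49.6 65.7] 79.3 z 17.5
pocket [231, 64, 53, 83, 4203] [645.5 184.3] [70.4 46.2] 79.6 z 5.6
pocket [232, 158, 50, 29, 1348] [634.6 124.9] [27.9 46.2] 79.7 z 5.6
tall [392, 64, 120, 148, 12951] [761.7 139.7] [64.7 89. ] 2.1 z 106.3
tall [478, 277, 34, 39, 393] [705.5 118.7] [16.8  6.6] 62.0 z 208.6
tall [425, 348, 52, 36, 1607] [724.8  30.7] [ 41.6 145. ] 27.9 z 108.1
turn units [-0.02  0.01 -0.  ] | then shift units in new tool axes [0.02 0.03 1.45] | now [629.7 105.6 132.3] F [-0.4  0.1 -0.5] t 44.2
```

apply_moves(series=[0.01, 0.03, 0.4, 0, 0, 0, -1, 0, 0, 0.5, 0, 0, 0, -1, 0, 0, 0.4, 0, 0, 0, -1, 0, 0, 0.15, 0, 0, 0, -1, 0, 0, 0.1, 0, 0, 0, -1, 0, 0, 0.1, 0, 0, 0, -1, 0, 0, 0.08, 0, 0, 0, -1, 0, 0, 0, 0, 0, 0, -1])

```text
time_s: 45.2
position: [632.5, 106.0, 46.8]
eef_rot: [0.768, 0.641, 0.0, -0.0]
contact_force: [-0.6, 0.1, -0.9]
opening: 39.9
grasp_force: 20.0
```

```bash
python3 -c "
from cs import *
plan([631.3,105.9,45],down(np.radians(-10.3)))"
```

```text
turn units [ 0. -0. -0.] | then shift units in new tool axes [-0.01 -0.02  0.04] | now [632.5 106.   46.8] F [-0.6  0.1 -0.9] t 45.2
```

In the pocket, 1–2 mm above its floor with no contact force. Release and rise.

apply_moves(series=[0, -0.01, 0.03, 0, 0, 0, -1, 0, 0, 0, 0, 0, 0, -0.05, 0, 0, 0, 0, 0, 0, 0.2, 0, 0, 0, 0, 0, 0, 0.2, 0, 0, -0.2, 0, 0, 0, 0.2, 0, 0, -0.6, 0, 0, 0, 0.2, 0, 0, -0.8, 0, 0, 0, 0.3, 0, 0, -0.9, 0, 0, 0, 0.49])

```text
time_s: 46.2
position: [631.6, 106.0, 171.7]
eef_rot: [0.768, 0.641, -0.0, -0.0]
contact_force: [0.9, 0.4, 0.8]
opening: 67.6
grasp_force: 0.0
```

apply_moves(series=[0, 0, -0.9, 0, 0, 0, 0.49, 0, 0, -0.9, 0, 0, 0, 0.49, 0, 0, -0.9, 0, 0, 0, 0.49, 0, 0, 0, 0, 0, 0, 0.49, 0, 0, 0, 0, 0, 0, 0.49])

```text
time_s: 46.82
position: [631.8, 106.0, 304.8]
eef_rot: [0.768, 0.641, -0.0, -0.0]
contact_force: [-0.4, -0.1, -0.2]
opening: 70.4
grasp_force: 0.0
```

```bash
python3 -c "
from cs import *
cases(save='pics/w10.png')
cases('scene')
plan([580,-100,300],down(np.radians(102)))"
```

```text
case [22, 45, 53, 61, 426] [382.6 270.8] [108.7   2.2] 33.3 z 35.6
case [240, 141, 29, 45, 909] [631.  105.8] [63.2 39.9] 79.3 z 41.1
case [258, 268, 44, 32, 866] [ 636.4 -100.8] [64.  40.2] 11.5 z 35.3
tray [231, 72, 47, 166, 2893] [630.5 105.2] [250.4  65.3] 79.6 z 17.5
pocket [39, 49, 48, 56, 226] [383.1 271.2] [105.1   2.6] 33.2 z 6.8
pocket [238, 80, 33, 51, 1603] [645.5 184.3] [70.1 46.1] 79.7 z 5.6
pocket [240, 190, 29, 41, 1145] [616.5  25. ] [66.9 45.4] 78.9 z 5.6
tall [327, 84, 91, 78, 4942] [778.6 140.7] [91.  88.8] 39.9 z 106.3
tall [350, 244, 58, 57, 1867] [769.9 -44.4] [58.7 47.5] 20.0 z 129.7
case [260, 224, 25, 17, 206] [633.1 105.6] [63.8 40.9] 79.2 z 40.4
tall [188, 220, 31, 49, 993] [780.2 -53.8] [50.5 67.2] 11.7 z 136.5
tall [268, 245, 39, 39, 1074] [780.  139.8] [88.8 90.5] 43.5 z 106.5
turn units [ -0.03  -0.03 -19.6 ] | then shift units in new tool axes [ 1.86 -3.82  0.06] | now [631.3 106.  302.9] F [-1.6  0.1 -0.4] t 46.92
```

Case A is seated in pocket 2. Now case B, with the hand turned so its camera side faces away from the bottle.

apply_moves(series=[0, 0, 0, 0, 0, -0.81, 0.49, 0, 0, 0, 0, 0, -0.81, 0.49, 0, 0, 0, 0, 0, -0.81, 0.49, 0, 0, 0, 0, 0, -0.81, 0.49, 0, 0, 0, 0, 0, -0.81, 0.49, 0, 0, 0, 0, 0, -0.81, 0.49, 0, 0, 0, 0, 0, -0.81, 0.49, 0, 0, 0, 0, 0, -0.81, 0.49])

```text
time_s: 47.92
position: [631.4, 106.0, 302.8]
eef_rot: [0.523, 0.852, -0.001, -0.002]
contact_force: [-0.6, -1.2, -0.4]
opening: 69.9
grasp_force: 0.0
```

apply_moves(series=[0, 0, 0, 0, 0, -0.81, 0.49, 0, 0, 0, 0, 0, -0.81, 0.49, 0, 0, 0, 0, 0, -0.81, 0.49, 0, 0, 0, 0, 0, -0.81, 0.49, 0, 0, 0, 0, 0, -0.81, 0.49, 0, 0, 0, 0, 0, -0.81, 0.49, 0, 0, 0, 0, 0, -0.81, 0.49, 0, 0, 0, 0, 0, -0.81, 0.49])

```text
time_s: 48.92
position: [631.4, 106.0, 302.8]
eef_rot: [0.224, 0.975, -0.001, -0.002]
contact_force: [-0.5, -0.1, 0.3]
opening: 70.3
grasp_force: 0.0
```

apply_moves(series=[0, 0, 0, 0, 0, -0.81, 0.49, 0, 0, 0, 0, 0, -0.81, 0.49, 0, 0, 0, 0, 0, -0.81, 0.49, 0, 0, 0, 0, 0, -0.81, 0.49, 0, 0, 0, 0, 0, -0.81, 0.49, 0, 0, 0, 0, 0, -0.81, 0.49, 0, 0, 0, 0, 0, -0.81, 0.49, 0, 0, 0, 0, 0, -0.81, 0.49])

```text
time_s: 49.92
position: [631.4, 106.0, 302.8]
eef_rot: [-0.098, 0.995, 0.0, -0.002]
contact_force: [-0.1, -0.0, -0.1]
opening: 70.4
grasp_force: 0.0
```

```bash
python3 -c "
from cs import *
plan([636.4,-100.8,140],down(np.radians(101.5)));print(tool()[2]['qpos'])"
```

```text
turn units [ 0.01 -0.04 -0.05] | then shift units in new tool axes [ 0.73 -4.07  3.26] | now [631.4 106.  302.8] F [-0.1 -0.  -0.1] t 49.92
[ 7.77483913e-02  2.97614290e-01  9.77005893e-01  7.46818396e-05
  1.87117151e+00 -1.68888934e+00]
```

apply_moves(series=[0.12, -0.68, 0.3, 0, 0, -0.05, 0.49, 0.12, -0.68, 0.4, 0, 0, 0, 0.49, 0.12, -0.68, 0.5, 0, 0, 0, 0.49, 0.12, -0.68, 0.5, 0, 0, 0, 0.49, 0.12, -0.68, 0.5, 0, 0, 0, 0.49, 0.12, -0.68, 0.5, 0, 0, 0, 0.49, 0, 0, 0.5, 0, 0, 0, 0.49, 0, 0, 0, 0, 0, 0, 0.49])

```text
time_s: 50.92
position: [634.0, -100.9, 140.2]
eef_rot: [-0.099, 0.995, 0.002, -0.004]
contact_force: [-0.5, -0.3, 0.3]
opening: 70.1
grasp_force: 0.0
```

```bash
python3 -c "
from cs import *
cases()
plan([636.4,-100.8,37.5],down(np.radians(101.5)))"
```

```text
case [229, 168, 44, 66, 2772] [ 635.5 -102.5] [63.1 39.3] 11.8 z 35.4
case [422, 206, 85, 61, 2491] [630.2 104.5] [66.1 40.4] 79.7 z 41.1
tray [328, 156, 184, 122, 4569] [627.5  87.3] [213.9  65.7] 79.5 z 17.5
pocket [325, 154, 31, 60, 204] [608.4 -17.1] [ 1.1 64.1] 79.6 z 6.8
pocket [343, 169, 81, 63, 2852] [616.9  30.2] [66.2 45.7] 79.7 z 5.6
pocket [487, 227, 25, 48, 637] [649.5 174.5] [60.1 28.5] 24.1 z 5.6
tall [233, 348, 81, 36, 2530] [751.5 -62. ] [32.3 67.6] 16.3 z 109.8
turn units [ 0.02 -0.05 -0.03] | then shift units in new tool axes [-0.02 -0.01  2.1 ] | now [ 635.2 -100.7  142.7] F [-0.1 -0.5  0.3] t 50.98
```

apply_moves(series=[-0.01, -0.02, 0.5, 0, 0, -0.03, 0.49, 0, 0, 0.6, 0, 0, 0, 0.49, 0, 0, 0.5, 0, 0, 0, 0.49, 0, 0, 0.32, 0, 0, 0, 0.49, 0, 0, 0.14, 0, 0, 0, 0.49, 0, 0, 0, 0, 0, 0, 0.49, 0, 0, 0, 0, 0, 0, -1, 0, 0, 0, 0, 0, 0, -1], grip_force=20)

```text
time_s: 51.98
position: [638.0, -102.1, 43.4]
eef_rot: [-0.1, 0.995, -0.0, 0.001]
contact_force: [0.2, 0.3, -1.0]
opening: 53.4
grasp_force: 0.0
```

apply_moves(series=[0, 0, 0, 0, 0, 0, -1, 0, 0, 0, 0, 0, 0, -1, 0, 0, 0, 0, 0, 0, -1, 0, 0, -0.2, 0, 0, 0, -1, 0, 0, -0.4, 0, 0, 0, -1, 0, 0, -0.6, 0, 0, 0, -1, 0, 0, -0.6, 0, 0, 0, -1, 0, 0, 0, 0, 0, 0, -1])

```text
time_s: 52.98
position: [639.7, -102.5, 137.4]
eef_rot: [-0.1, 0.995, -0.001, 0.004]
contact_force: [-0.1, -0.4, -1.0]
opening: 39.9
grasp_force: 20.0
```

```bash
python3 - <<'E'
from cs import *
p,R,o=tool(); im,d,c=grab('wrist'); T=R.inv().apply(cloud(d,c).reshape(-1,3)-p)
q=T[(T[:,2]<14)&(T[:,2]>-8)&(abs(T[:,1])<19)&(abs(T[:,0])<45)]
print('opening',o['opening'],'x range',np.percentile(q[:,0],[1,99]),'top z',np.median(q[:,2]))
plan([616.9,26.7,150],down(np.radians(-10.3)))
plan([616.9,26.7,150],down(np.radians(101.5)))
E
```

```text
opening 39.89616590875242 x range [-28.55379908  33.35475308] top z 7.382057554724044
turn units [ 0.03  0.04 19.52] | then shift units in new tool axes [ 2.46 -0.88 -0.31] | now [ 638.4 -102.2  134.6] F [-0.2 -0.3 -1.7] t 53.02
turn units [-0.02  0.04  0.  ] | then shift units in new tool axes [-0.09  2.61 -0.31] | now [ 638.4 -102.2  134.6] F [-0.2 -0.3 -1.7] t 53.02
```

apply_moves(series=[0, 0, -0.2, 0, 0, 0.81, -1, 0, 0, -0.2, 0, 0, 0.81, -1, 0, 0, 0, 0, 0, 0.81, -1, 0, 0, 0, 0, 0, 0.81, -1, 0, 0, 0, 0, 0, 0.81, -1, 0, 0, 0, 0, 0, 0.81, -1, 0, 0, 0, 0, 0, 0.81, -1, 0, 0, 0, 0, 0, 0.81, -1])

```text
time_s: 54.02
position: [636.3, -101.7, 149.9]
eef_rot: [0.223, 0.975, 0.0, -0.002]
contact_force: [-0.4, -0.1, -0.9]
opening: 40.2
grasp_force: 20.0
```

apply_moves(series=[0, 0, 0, 0, 0, 0.81, -1, 0, 0, 0, 0, 0, 0.81, -1, 0, 0, 0, 0, 0, 0.81, -1, 0, 0, 0, 0, 0, 0.81, -1, 0, 0, 0, 0, 0, 0.81, -1, 0, 0, 0, 0, 0, 0.81, -1, 0, 0, 0, 0, 0, 0.81, -1, 0, 0, 0, 0, 0, 0.81, -1])

```text
time_s: 55.02
position: [636.3, -101.7, 149.9]
eef_rot: [0.522, 0.853, -0.001, -0.002]
contact_force: [0.0, 0.8, -1.4]
opening: 39.9
grasp_force: 20.0
```

apply_moves(series=[0, 0, 0, 0, 0, 0.81, -1, 0, 0, 0, 0, 0, 0.81, -1, 0, 0, 0, 0, 0, 0.81, -1, 0, 0, 0, 0, 0, 0.81, -1, 0, 0, 0, 0, 0, 0.81, -1, 0, 0, 0, 0, 0, 0.81, -1, 0, 0, 0, 0, 0, 0.81, -1, 0, 0, 0, 0, 0, 0.85, -1])

```text
time_s: 56.02
position: [636.3, -101.7, 149.9]
eef_rot: [0.767, 0.641, -0.001, -0.002]
contact_force: [-0.5, -0.3, -1.2]
opening: 39.6
grasp_force: 20.0
```

```bash
python3 -c "
from cs import *
plan([616.3,24.6,130],down(np.radians(-10.3)))"
```

```text
turn units [-0.04 -0.    0.01] | then shift units in new tool axes [ 2.41 -0.85  0.4 ] | now [ 636.3 -101.7  149.9] F [-0.5 -0.3 -1.2] t 56.02
```

apply_moves(series=[0.48, -0.17, 0, -0.04, 0, 0, -1, 0.48, -0.17, 0, 0, 0, 0, -1, 0.48, -0.17, 0, 0, 0, 0, -1, 0.48, -0.17, 0, 0, 0, 0, -1, 0.49, -0.17, 0, 0, 0, 0, -1, 0, 0, 0.4, 0, 0, 0, -1, 0, 0, 0, 0, 0, 0, -1, 0, 0, 0, 0, 0, 0, -1])

```text
time_s: 57.02
position: [616.3, 24.7, 132.0]
eef_rot: [0.766, 0.643, 0.001, 0.001]
contact_force: [-0.0, 0.4, -1.0]
opening: 39.7
grasp_force: 20.0
```

```bash
python3 -c "
from cs import *
p,R,o=tool(); im,d,c=grab('wrist'); T=R.inv().apply(cloud(d,c).reshape(-1,3)-p)
q=T[(T[:,2]<14)&(T[:,2]>-8)&(abs(T[:,1])<19)&(abs(T[:,0])<45)]
print('x range',np.percentile(q[:,0],[1,99]),'top z',np.median(q[:,2]),np.polyfit(q[:,0],q[:,2],1))
cases()
plan([616.3,24.6,51],down(np.radians(-10.3)))"
```

```text
x range [-30.59874639  31.21178603] top z 7.207751939499281 [0.01322001 7.21325098]
case [229, 63, 52, 83, 3129] [630.8 105. ] [64.1 40.1] 79.8 z 41.2
tray [214, 0, 82, 203, 5645] [630.  100.7] [169.8  65.8] 79.5 z 17.6
pocket [227, 0, 57, 48, 2643] [642.8 169.6] [36.1 46.2] 79.7 z 5.6
pocket [230, 156, 49, 28, 1347] [620.   45.8] [27.5 46.1] 79.9 z 5.5
tall [406, 0, 106, 81, 6410] [756.1 119.7] [39.8 61. ] 75.5 z 106.1
tall [424, 248, 88, 68, 4106] [728.6  -5.6] [ 67.  123.2] 38.9 z 111.0
tall [461, 348, 13, 36, 158] [713.6 -33.2] [ 10.9 114.9] 32.1 z 209.1
turn units [ 0.05 -0.    0.04] | then shift units in new tool axes [ 0.01 -0.01  1.64] | now [616.9  24.2 132.8] F [ 0.1 -0.2 -1.4] t 57.12
```

apply_moves(series=[0.03, -0.01, 0.4, 0.05, 0, 0.04, -1, 0, 0, 0.5, 0, 0, 0, -1, 0, 0, 0.3, 0, 0, 0, -1, 0, 0, 0, 0, 0, 0, -1, 0, 0, 0, 0, 0, 0, -1])

```text
time_s: 57.75
position: [617.1, 25.6, 72.8]
eef_rot: [0.768, 0.641, 0.0, 0.0]
contact_force: [0.5, -0.9, -0.8]
opening: 39.5
grasp_force: 20.0
```

```bash
python3 -c "
from cs import *
p,R,o=tool(); im,d,c=grab('wrist'); T=R.inv().apply(cloud(d,c).reshape(-1,3)-p).reshape(384,512,3)
q=T[(T[...,2]<14)&(T[...,2]>-8)&(abs(T[...,1])<19)&(abs(T[...,0])<45)]
print('case x',np.percentile(q[:,0],[1,99]),np.median(q[:,2]))
f=p[2]-6
q=T[(abs(T[...,2]-f)<3)&(abs(T[...,1])<15)&(T[...,0]>20)&(T[...,0]<60)]; print('pocket floor x end',np.percentile(q[:,0],[1,99]) if len(q) else 0)
plan([616.6,26,49.5],down(np.radians(-10.3)))"
```

```text
case x [-30.63624719  31.20577094] 7.251155348800272
pocket floor x end [23.97247886 33.03738078]
turn units [ 0.01 -0.   -0.  ] | then shift units in new tool axes [ 0.   -0.02  0.48] | now [617.3  25.6  73.3] F [ 1.   0.2 -0.6] t 57.8
```

apply_moves(series=[0.01, -0.01, 0.15, 0, 0, 0, -1, 0, 0, 0.12, 0, 0, 0, -1, 0, 0, 0.1, 0, 0, 0, -1, 0, 0, 0.08, 0, 0, 0, -1, 0, 0, 0, 0, 0, 0, -1, 0, 0, 0, 0, 0, 0, -1])

```text
time_s: 58.55
position: [616.2, 26.3, 49.7]
eef_rot: [0.768, 0.641, -0.0, -0.0]
contact_force: [0.0, -0.1, -0.8]
opening: 40.2
grasp_force: 20.0
```

In the pocket; release and rise.

apply_moves(series=[0, 0, 0, 0, 0, 0, -0.05, 0, 0, 0, 0, 0, 0, 0.2, 0, 0, 0, 0, 0, 0, 0.2, 0, 0, 0, 0, 0, 0, 0.2, 0, 0, -0.2, 0, 0, 0, 0.2, 0, 0, -0.6, 0, 0, 0, 0.2, 0, 0, -0.8, 0, 0, 0, 0.3, 0, 0, -0.9, 0, 0, 0, 0.4])

```text
time_s: 59.55
position: [615.8, 26.3, 176.0]
eef_rot: [0.768, 0.641, -0.001, -0.001]
contact_force: [-0.2, -0.5, -0.1]
opening: 65.2
grasp_force: 0.0
```

apply_moves(series=[0, 0, -0.9, 0, 0, 0, 0.4, 0, 0, -0.9, 0, 0, 0, 0.4, 0, 0, -0.9, 0, 0, 0, 0.4, 0, 0, 0, 0, 0, 0, 0.4, 0, 0, 0, 0, 0, 0, 0.4])

```text
time_s: 60.18
position: [616.1, 26.2, 309.2]
eef_rot: [0.768, 0.641, -0.0, -0.001]
contact_force: [-0.4, -0.1, 0.1]
opening: 65.9
grasp_force: 0.0
```

```bash
python3 -c "
from cs import *
cases(save='pics/w11.png')
im,d,c=grab('scene'); cv2.imwrite('pics/s11.png',cv2.resize(im,(800,600)))"
```

```text
case [12, 0, 38, 42, 374] [366.1 259.7] [69.1  2.9] 33.7 z 35.5
case [32, 81, 26, 52, 156] [340.2 152.5] [70.  30.5] 69.5 z 32.0
case [241, 81, 29, 48, 1038] [630.8 105. ] [62.4 39.9] 80.0 z 41.2
case [240, 141, 28, 44, 904] [614.5  26.4] [63.2 39.1] 80.5 z 41.1
tray [231, 6, 49, 183, 3365] [630.5 105.7] [249.8  65.5] 79.5 z 17.5
pocket [30, 0, 38, 45, 254] [371.  263.2] [79.8  2.6] 32.8 z 6.6
pocket [239, 16, 34, 55, 1820] [645.8 185.7] [68.5 45.8] 79.3 z 5.6
tall [334, 3, 95, 89, 5942] [778.7 138.7] [88.6 91.8] 44.6 z 106.2
tall [354, 186, 85, 77, 3540] [766.5 -52.8] [67.1 58.1] 43.8 z 140.8
```

View pics/s11.png

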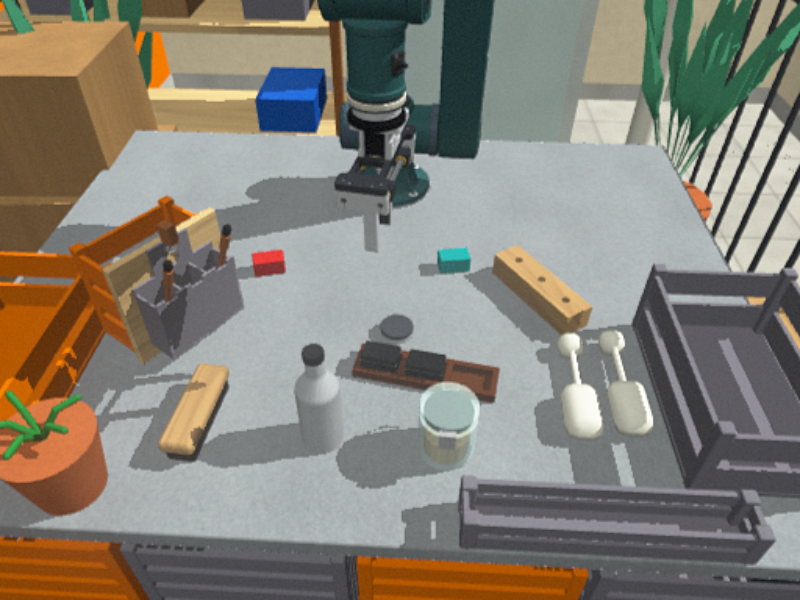

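Everything is in place: holder hung, both brushes leaning out at the front (227,245 and 168,280), both cases flat in pockets (380,357 and 426,364), and the bystanders where they were. Handing in.

```bash
python3 -c "
from h import *
print(robot.hand_in())"
```

```text
the job is handed in; nothing more can be done
None
```

The job is handed in: the holder hangs on the screw, both brushes present stand in its outer cups leaning out over the front rim, and both black cases present sit flat in pockets 1 and 2 of the tray; the bystanders and look-alikes were left alone.

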